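# Set the length stop of a slicing board

### The arm

A 7-joint arm with a two-finger parallel gripper is mounted at the origin on the work surface. World frame = base frame: x ahead of the robot, y to its left, z up, the work surface at z = 0. Lengths are in m, angles in degrees, forces in N, time in s.
With the tool pointing down it reaches from about 0.425 to 0.95 m from the base axis. Payload 4.7 kg.
Tool frame: the origin (TCP) lies at the very end of the fingers, on their centre line; the grasp point (between the pads) lies 19 mm behind it; x points along the fingers, z is the direction in which the jaws open and shut, and the axes are right-handed (so a half turn about x gives the same grasp; the last joint's range is limited). The gripper opens to 85 mm and grips with 20 to 120 N. Pads are 22 mm wide; open, the fingers measure 114 mm over their backs; the gripper's body (76 mm by 85 mm) begins 54 mm behind the grasp point. The pads swing forward as they close: fully open they stand 13 mm farther back than shut.
Start: joints at [71.683, 26.849, -2.785, 87.806, 1.381, 65.374, -4.715], TCP at [0.194, -0.647, 0.204] pointing down, gripper open.
Joint ranges: [-148.3, 148.3], [-19.14, 114.17], [-79.39, 73.82], [5.75, 140.21], [-59.74, 239.74], [12.07, 113.84], [-152.46, 152.46]. Speed limits (degrees/s): [147.25, 147.25, 180, 180, 180, 180, 180].

### API

Orientations are given as a 3x3 rotation matrix whose columns are the frame's x, y, z axes.
In Python, from cell import readout, camera, get_calibration, hand_in gives the robot as it stands.
- The arm moves only by the tool play_rows, never from a script. Its argument "motion" is a list of rows, each a list of 7 numbers: the shift along the world's x, y, z in cm, then the turn, a rotation vector about the world's x, y, z in degrees, then the closure, from 0 (fully open) to 1 (shut). A call has 1 to 10 rows; each row shifts and turns the commanded pose from where the row before left it; what a row does not reach is not made up. A row lasts 1/10 s, in which the tool goes at most 50 mm and 8.59 degrees, less where a joint would pass 70% of its speed; a pose out of reach is approached as far as the arm can. A call is refused whole if a number of a shift passes 5 or a number of a turn 8.59, either way. A call with a gripper value outside its range is refused whole. The fingers move at their own pace and stop on an object; "grip_force" is the grip in N (left out, the last holds). Time passes only in rows, so rows that do not move let the fingers close. It gives the time, the measured TCP pose, the force and the opening at its end, in the units of the state.
- readout.observe(): the state, without advancing time (a new reading comes with each control period).
- camera(name): name is "side" or "top"; returns (picture, depth): 384x512x3 uint8, red, green, blue; 384x512 float32, m along the optical axis (not along the pixel's ray), 0 where there is no reading.
- get_calibration(name): a dict with "fx", "fy", "cx", "cy" (pixels), "world_from_camera" (4x4, takes a point from camera to world coordinates). Camera axes: x right, y down, z forward; pixel columns grow to the right and rows downward; lengths in m; the calibration is good to about 2 mm. A picture is of the moment at which its call begins. get_calibration takes no time and is no camera call.
- hand_in(): hands the job in, once; it reports no verdict.
The state is a dict: "clock": time; "q": joint angles; "qd": joint speeds; "joint_efforts": joint torques, N m; "position": TCP position; "ee_rot": TCP orientation; "contact_force": force on the tool from outside, world axes, zero at the start; "moment": the same for the moment, N m; "gripper_width": opening from 0.0 (shut) to 1.0 (fully open).
Only numpy, scipy, OpenCV 4.12 (cv2) and the standard library are available. Lean on these libraries where they do the work, as an engineer would, in place of code of your own. Each camera call takes 0.05 s, during which the arm holds its last target.

### The job

Slide the loose stop of the slicing board along its slots until its wooden face stands on the pencil line, without forcing it against its shoulder screw. Then tighten the black clamping lever clockwise until it is hand-tight (about 10 N at its end), not over-tightened, and let go. Leave the things on the tray alone.

Things in the scene. Friction and masses are not known exactly. Their poses are not given: they have to be found in the camera images.
- board: Slicing board of pale wood fixed to the countertop, 170 mm (its x) by 340 mm (its y) by 20 mm thick. Origin: centre of its underside, z up. The stop slides along the board's y. A fence 38 mm high and 14 mm thick stands along the far edge (centred at x = +76 mm). Two pairs of knife posts, 62 mm above the board, stand at y = -110 mm, x = +76 and -76 mm.
- stop_grip (a point): Centre of the stop's upright plate, where to grip it: 40 mm above the board, 6 mm in +y of its working face. The plate is 12 mm thick (y), 90 mm wide (x) and 60 mm high, wood on its -y side and steel behind. Axes as stop.
- stop_face (a point): On the stop: middle of the lower edge of its wooden working face, which looks to -y, at the board's top. This edge must come to the pencil line.
- stop: The stop: a loose steel angle of 0.3 to 0.6 kg on the board. Its foot, 5 mm thick, 54 mm wide, runs 144 mm in +y from the upright plate and has two slots in line, 10.6 by 54 mm, riding on the shoulder screw and the lever's stud (8 mm each): 46 mm of travel along the board's y, about 1.3 mm side play each way. Origin: same point as stop_face. Axes as the board's.
- pencil_line: Dark grey pencil line across the top of the board, 140 mm long along the board's x, 1.4 mm wide. Origin on the line, straight ahead of the stop's middle (board x = 0); axes as the board's. It lies 12 to 39 mm in -y of the stop's face at the start, within the stop's travel.
- guide_screw: Fixed steel shoulder screw in the slot nearer to the upright plate, shank 8 mm, head 17 mm across, top 11.6 mm above the board. Origin on its axis at the board's top. 68 mm in -y of the lever's axis.
- tray: Dark silicone tray 300 (x) by 215 (y) by 22 mm beside the board, origin under its centre. To be left alone.
- dabba: Stainless steel tin with lid on the tray, 95 mm across and 87 mm high, origin under its centre. To be left alone.
- tub: Clear plastic tub with white snap lid on the tray, 121 by 95 by 58 mm, origin under its centre. To be left alone.
- bowl: White ceramic bowl on the tray, 84 mm across and 40 mm high, origin under its centre. To be left alone.
- spoon: Wooden spoon lying on the tray, 170 mm long, origin under its middle. To be left alone.
- lever_axis (a point): On the board's top, on the upright axis of the stud about which the black clamping lever turns, 68 mm in +y of the shoulder screw. Hub 31 mm across, its top 34 mm above the board. Axes as the board's.
- lever_end (a point): Near the end of the black clamping lever, the place to push it: 60 mm from the axis, 42 mm above the board. The bar is round, 12 mm thick, rising outward to a 15 mm end ball 72 mm from the axis. x points outward. Clockwise from above tightens: nearly free (under 2 N here) for 0.4 to 1.6 rad, then rising about 18 N per rad. Hand-tight takes about 10 N here. It stays where left.
- pressure_foot: Round steel foot, 32 mm across, on the stud under the lever's hub. A cam in the hub drives it down 2.6 mm per rad of tightening, and it clamps the foot of the stop beside its slot. The lever can be set on its hub at any angle, so the heading at which it is tight differs each time. Origin on the axis at the board's top.
There are look-alikes about, which are no part of the job. Leave any blue or red look-alike of the stop alone.

How it is judged:
By the outcome, as a careful person would: the job done as asked, in the order asked, and still so for the second after the job is handed in, with the robot touching nothing.
It also fails if it takes over 64 s, if anything falls off the work surface, if the arm or the gripper's body presses on something with over 40 N, if the wrist force passes 120 N, or if a joint passes its speed limit or range.

## Working session

There is one attempt and no reset: what is moved stays moved. The work goes in short steps, Python scripts to look and compute and a tool call to move; the robot and the scene stay as the last step left them, time stands still between calls to the robot, and variables do not carry over. Pictures are saved under pics/ and viewed, and the job is handed in when it is done.

Besides the shell and the picture viewer there is one more tool, called after "Emit:" by a JSON object that holds its "method" and its "body". play_rows: Moves the arm, as the interface text tells. Its arguments: {"type":"object","properties":{"motion":{"type":"array"},"grip_force":{"type":"number"}},"required":["motion"]}

```bash
ls; mkdir -p pics; cat > h.py <<'E'
import numpy as np, cv2
from cell import readout, camera, get_calibration
def snap(n,tag):
    p,d=camera(n); cv2.imwrite(f'pics/{tag}.png',p[:,:,::-1]); np.savez(f'{tag}.npz',p=p,d=d)
    return p,d
def w(n,d,u,v,r=1):
    c=get_calibration(n); a=d[v-r:v+r+1,u-r:u+r+1]; z=np.median(a[a>0]); 
    return (c["world_from_camera"]@[(u-c["cx"])/c["fx"]*z,(v-c["cy"])/c["fy"]*z,z,1])[:3]
def wz(n,u,v,z):
    c=get_calibration(n);T=np.array(c["world_from_camera"]);r=T[:3,:3]@[(u-c["cx"])/c["fx"],(v-c["cy"])/c["fy"],1]
    return T[:3,3]+r*(z-T[2,3])/r[2]
def crop(tag,u0,u1,v0,v1,k):
    p=np.load(tag+'.npz')['p'][v0:v1,u0:u1,::-1]
    cv2.imwrite(f'pics/{tag}_c{u0}_{v0}.png',cv2.resize(p,None,fx=k,fy=k,interpolation=cv2.INTER_CUBIC))
E
python3 - <<'E'
from h import *
for n in('top','side'):
    snap(n,n+'0'); c=get_calibration(n); print(n,c["fx"],np.round(c["world_from_camera"],3))
print(readout.observe())
E
```

```text
pics
top 360.56865308825786 [[-0.009 -0.985  0.174  0.37 ]
 [-1.     0.009  0.003 -0.084]
 [-0.004 -0.174 -0.985  0.9  ]
 [ 0.     0.     0.     1.   ]]
side 359.72304827588755 [[ 0.953 -0.179  0.244  0.317]
 [-0.303 -0.567  0.766 -0.825]
 [ 0.001 -0.804 -0.594  0.626]
 [ 0.     0.     0.     1.   ]]
{'clock': 0.1, 'q': array([71.68213261, 26.8921273 , -2.78169612, 87.86682162,  1.38058695,
       65.3721231 , -4.71538554]), 'qd': array([-0.05854604, -0.02927   , -0.04680787, -0.21064778,  0.07005115,
       -0.04440754, -0.00575597]), 'joint_efforts': array([ 8.75729129e-04, -5.11515391e+01, -4.71992826e-02, -2.38389158e+01,
        1.07438440e-02,  4.33918336e-03,  1.47452738e-05]), 'position': array([ 0.1933684 , -0.6461318 ,  0.20287322]), 'ee_rot': array([[-5.58262498e-04,  9.58016270e-01,  2.86713296e-01],
       [ 1.60837506e-03,  2.86713830e-01, -9.58014923e-01],
       [-9.99998551e-01, -7.36812892e-05, -1.70091105e-03]]), 'contact_force': array([ 0.35539702,  0.0055271 , -0.58352865]), 'moment': array([ 0.0247664 , -0.01657857, -0.00519272]), 'gripper_width': 0.9983363282047129}
```

View pics/top0.png

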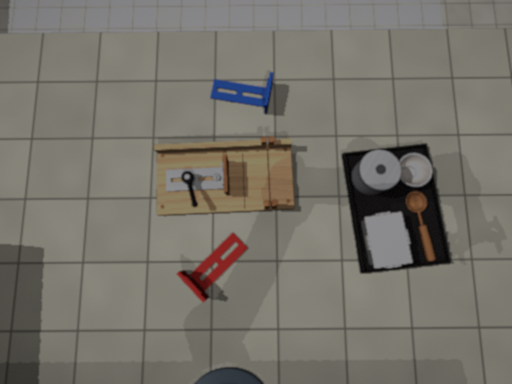

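View pics/side0.png

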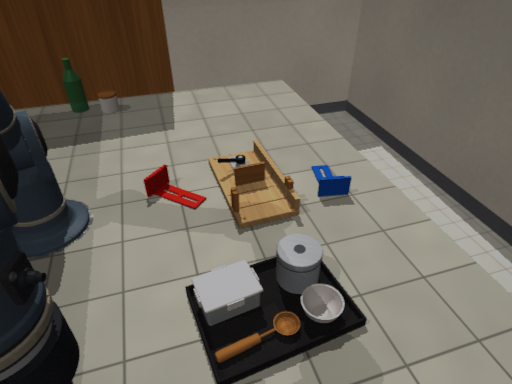

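The top view shows the board at (225,178), with its +y to the left, the stop plate at about (227,173), and the lever hub at (188,177) with its end at (195,204). I'll enlarge it.

```bash
python3 - <<'E'
from h import *
crop('top0',150,300,130,225,5); crop('side0',200,310,140,230,7)
E
```

```text
(no output)
```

View pics/top0_c150_130.png

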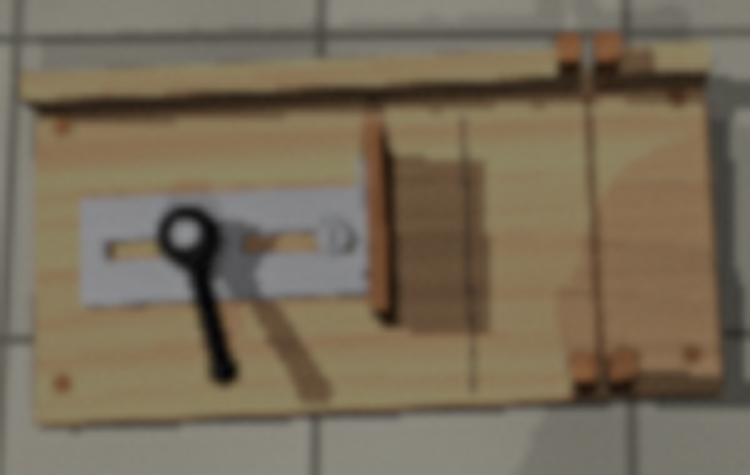

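View pics/side0_c200_140.png

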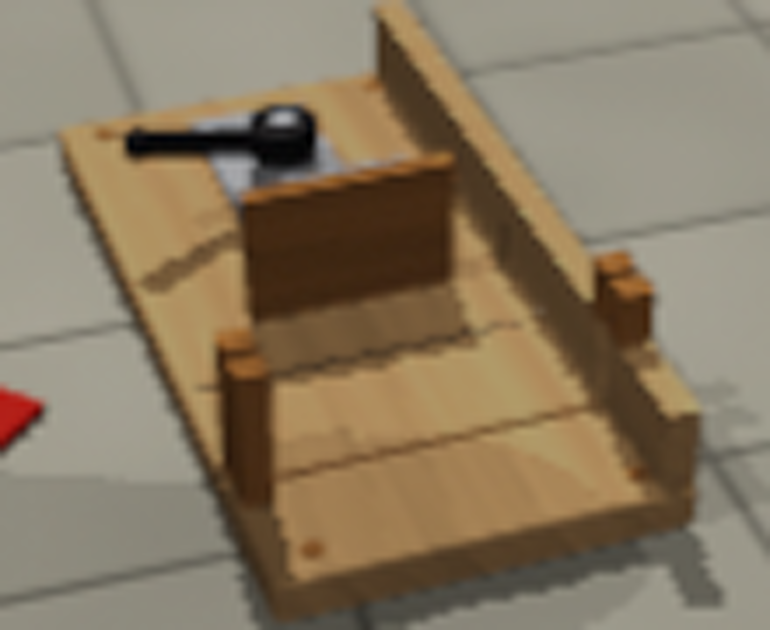

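```bash
python3 - <<'E'
from h import *
T=lambda x,y:((x+.5)/5-.5+150,(y+.5)/5-.5+130)
S=lambda x,y:((x+.5)/7-.5+200,(y+.5)/7-.5+140)
P=lambda l,n,uv,z:print(l,np.round(wz(n,*uv,z)*1000,1))
for l,p,z in [('line far',(464,120),.02),('line near',(474,388),.02),('board near-left',(40,425),.02),('board near-right',(720,398),.02),('fence topL',(22,73),.058),('fence topR',(709,45),.058),
 ('foot L far',(81,198),.025),('foot L near',(83,306),.025),('plate top far',(368,100),.08),('plate top near',(375,318),.08),('face low near',(393,325),.02),('screw',(335,236),.0316),('hub',(187,236),.054),('lever ball',(223,372),.062),('plate steel topfar',(362,103),.08)]:
    P(l,'top',T(*p),z)
for l,p,z in [('line L',(200,387),.02),('line R',(515,323),.02),('face low L',(258,318),.02),('face low R',(450,280),.02),('face top L',(247,203),.08),('face top R',(452,160),.08),('hub',(285,120),.054),('ball',(135,142),.063)]:
    P('side '+l,'side',S(*p),z)
d=np.load('top0.npz')['d']
for u,v in [(187,177),(170,190),(240,200),(217,176),(260,185),(225,165),(226,170),(225,180),(195,203)]: print(u,v,np.round(w('top',d,u,v,0)*1000,1))
E
```

```text
line far [612.9 -33.3  20. ]
line near [477.  -38.3  20. ]
board near-left [460.7 174.3  20. ]
board near-right [ 470.9 -158.9   20. ]
fence topL [628.1 179.   58. ]
fence topR [ 638.9 -154.4   58. ]
foot L far [573.3 157.1  25. ]
foot L near [518.8 154.1  25. ]
plate top far [606.5   8.5  80. ]
plate top near [502.6   4.2  80. ]
face low near [508.7   1.8  20. ]
screw [551.4  29.5  31.6]
hub [547.4  97.6  54. ]
lever ball [480.5  77.2  62. ]
plate steel topfar [605.1  11.3  80. ]
side line L [476.9 -38.5  20. ]
side line R [610.9 -35.2  20. ]
side face low L [5.109e+02 1.000e-01 2.000e+01]
side face low R [595.1   2.3  20. ]
side face top L [507.5  -4.4  80. ]
side face top R [595.2   1.6  80. ]
side hub [549.1  94.1  54. ]
side ball [480.   81.5  63. ]
187 177 [546.9  97.6  54. ]
170 190 [520.6 144.7  25.2]
240 200 [495.  -27.4  19.5]
217 176 [553.4  28.6  31.5]
260 185 [532.  -77.   20.2]
225 165 [569.    3.8  81.1]
226 170 [557.7   1.7  78. ]
225 180 [533.5   3.6  80.3]
195 203 [481.2  73.1  73.9]
```

Emit:
{"method": "play_rows", "body": {"motion": [[2.2, 4, 0, 0, 0, -1.5, 0], [2.2, 4, 0, 0, 0, -1.5, 0], [2.2, 4, 0, 0, 0, -1.5, 0], [2.2, 4, 0, 0, 0, -1.5, 0], [2.2, 4, 0, 0, 0, -1.5, 0], [2.2, 4, 0, 0, 0, -1.5, 0], [2.2, 4, 0, 0, 0, -1.5, 0], [2.2, 4, 0, 0, 0, -1.5, 0], [2.2, 4, 0, 0, 0, -1.5, 0], [2.2, 4, 0, 0, 0, -1.4, 0]]}}

```text
clock: 1.1
position: [0.4139, -0.2449, 0.2037]
ee_rot: [[-0.0, 1.0, 0.03], [-0.0, 0.03, -1.0], [-1.0, -0.0, 0.0]]
contact_force: [0.6, -0.0, -0.7]
gripper_width: 1.0
```

Emit:
{"method": "play_rows", "body": {"motion": [[2.2, 4, 0, 0, 0, 0, 0], [2.2, 4, 0, 0, 0, 0, 0], [2.2, 4, 0, 0, 0, 0, 0], [2.2, 4, 0, 0, 0, 0, 0], [2.2, 4, 0, 0, 0, 0, 0], [2.2, 4, 0, 0, 0, 0, 0], [0.7, 1.35, 0, 0, 0, 0, 0], [0, 0, 0, 0, 0, 0, 0], [0, 0, 0, 0, 0, 0, 0]]}}

```text
clock: 2.0
position: [0.5518, 0.0053, 0.2032]
ee_rot: [[-0.002, 1.0, 0.03], [-0.001, 0.03, -1.0], [-1.0, -0.002, 0.001]]
contact_force: [-0.4, -0.5, -0.8]
gripper_width: 1.003
```

Emit:
{"method": "play_rows", "body": {"motion": [[0, 0.2, -4, 0, 0, 0, 0], [0, 0, -4, 0, 0, 0, 0], [0, 0, -4, 0, 0, 0, 0], [0, 0, -2.5, 0, 0, 0, 0], [0, 0, -1.5, 0, 0, 0, 0], [0, 0, 0, 0, 0, 0, 0], [0, 0, 0, 0, 0, 0, 0]]}}

```text
clock: 2.7
position: [0.5532, 0.0079, 0.0447]
ee_rot: [[0.001, 1.0, 0.029], [-0.0, 0.029, -1.0], [-1.0, 0.001, 0.0]]
contact_force: [0.9, -0.0, -0.4]
gripper_width: 1.001
```

```bash
python3 - <<'E'
from h import *
snap('side','side1');crop('side1',190,310,130,230,6);snap('top','top1');crop('top1',150,300,130,225,5)
E
```

```text
(no output)
```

View pics/side1_c190_130.png

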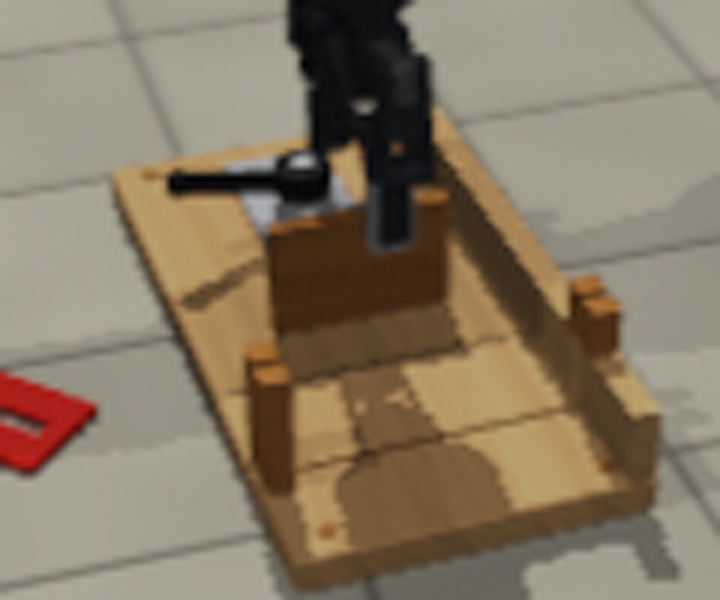

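View pics/top1_c150_130.png

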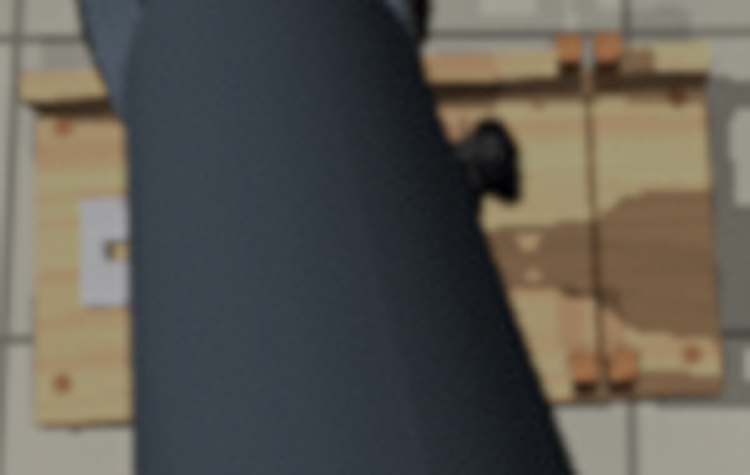

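The fingers straddle the plate: the front finger is in front of the face and the lever is clear. I'll close gently.

Emit:
{"method": "play_rows", "body": {"motion": [[0, 0, 0, 0, 0, 0, 0.6], [0, 0, 0, 0, 0, 0, 0.8], [0, 0, 0, 0, 0, 0, 1], [0, 0, 0, 0, 0, 0, 1], [0, 0, 0, 0, 0, 0, 1], [0, 0, 0, 0, 0, 0, 1], [0, 0, 0, 0, 0, 0, 1]], "grip_force": 30}}

```text
clock: 3.5
position: [0.5527, 0.0082, 0.0441]
ee_rot: [[0.0, 1.0, 0.031], [-0.001, 0.031, -1.0], [-1.0, 0.0, 0.001]]
contact_force: [-0.3, -1.7, 4.3]
gripper_width: 0.13
```

Emit:
{"method": "play_rows", "body": {"motion": [[0.02, -0.5, 0, 0, 0, 0, 1], [0.01, -0.5, 0, 0, 0, 0, 1], [0.02, -0.5, 0, 0, 0, 0, 1], [0.01, -0.5, 0, 0, 0, 0, 1], [0.02, -0.5, 0, 0, 0, 0, 1], [0.01, -0.5, 0, 0, 0, 0, 1], [0, 0, 0, 0, 0, 0, 1], [0, 0, 0, 0, 0, 0, 1]]}}

```text
clock: 4.3
position: [0.554, -0.0218, 0.0441]
ee_rot: [[0.001, 1.0, 0.03], [-0.001, 0.03, -1.0], [-1.0, 0.001, 0.001]]
contact_force: [0.5, 3.2, 4.7]
gripper_width: 0.127
```

```bash
python3 - <<'E'
from h import *
snap('side','side2');crop('side2',205,295,160,220,8)
E
```

```text
(no output)
```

View pics/side2_c205_160.png

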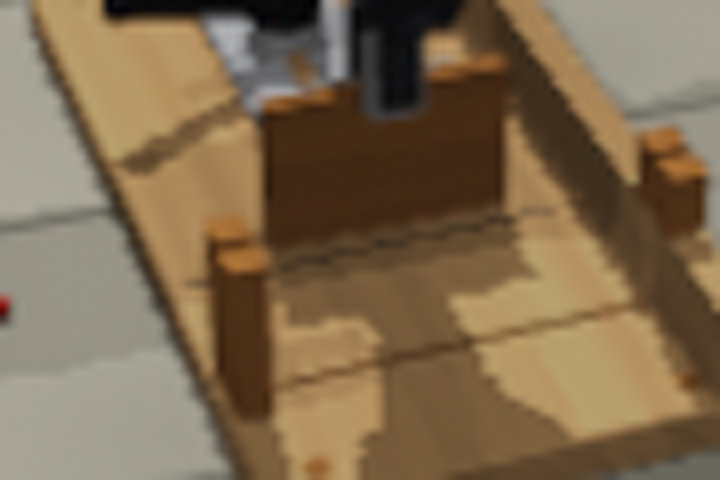

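The face's lower edge runs from about (270,247) to (505,207), with the line just in front of it. I'll measure the gap from brightness profiles.

```bash
python3 - <<'E'
from h import *
p=np.load('side2.npz')['p'].astype(float)
g=p.mean(2)
print(np.round(p[190,230],0))
for u in range(238,270,3):
    print(u, [int(x) for x in g[180:198,u]])
for u,v in [((270+.5)/8-.5+205,(247+.5)/8-.5+160),((270+.5)/8-.5+205,(268+.5)/8-.5+160),((503+.5)/8-.5+205,(207+.5)/8-.5+160),((503+.5)/8-.5+205,(219+.5)/8-.5+160)]: print(wz('side',u,v,.02)*1000)
E
```

```text
[144. 110.  70.]
238 [37, 35, 35, 34, 37, 47, 48, 50, 49, 50, 57, 87, 97, 78, 63, 82, 75, 74]
241 [43, 39, 39, 39, 40, 41, 42, 42, 40, 40, 46, 64, 62, 55, 71, 75, 91, 91]
244 [41, 40, 40, 40, 41, 41, 42, 41, 41, 43, 55, 63, 52, 68, 74, 89, 90, 92]
247 [39, 40, 41, 40, 41, 42, 41, 40, 41, 54, 65, 49, 68, 67, 72, 87, 86, 86]
250 [39, 39, 40, 39, 42, 42, 39, 39, 43, 55, 65, 54, 71, 75, 91, 91, 89, 89]
253 [40, 40, 40, 41, 42, 42, 40, 43, 57, 63, 51, 66, 66, 72, 88, 89, 90, 89]
256 [41, 40, 41, 42, 40, 40, 41, 51, 62, 55, 67, 70, 74, 87, 86, 85, 85, 85]
259 [39, 40, 41, 42, 41, 41, 44, 58, 69, 56, 71, 74, 86, 94, 94, 92, 91, 90]
262 [39, 41, 40, 41, 40, 43, 57, 70, 58, 74, 74, 78, 93, 93, 92, 91, 108, 146]
265 [40, 42, 41, 40, 39, 47, 64, 62, 63, 73, 78, 94, 93, 94, 94, 93, 109, 146]
268 [95, 97, 98, 99, 102, 106, 103, 59, 76, 77, 81, 98, 96, 95, 101, 131, 148, 147]
[509.27548139 -27.07561483  20.        ]
[506.07459765 -39.04305575  20.        ]
[595.69811594 -28.96422925  20.        ]
[593.33245821 -35.95234685  20.        ]
```

Emit:
{"method": "play_rows", "body": {"motion": [[0.01, -0.3, 0, 0, 0, 0, 1], [0.01, -0.3, 0, 0, 0, 0, 1], [0, 0, 0, 0, 0, 0, 1], [0, 0, 0, 0, 0, 0, 1]]}}

```text
clock: 4.75
position: [0.5541, -0.0265, 0.0441]
ee_rot: [[0.001, 1.0, 0.031], [0.001, 0.031, -1.0], [-1.0, 0.001, -0.001]]
contact_force: [-0.1, 4.3, 6.2]
gripper_width: 0.129
```

```bash
cat > gap.py <<'E'
from h import *
import sys
from scipy.optimize import least_squares
tag=sys.argv[1]
p,d=snap('side',tag);crop(tag,205,295,160,220,8)
g=p.astype(float).mean(2)
# line outside plate, and profiles
for u in range(226,284,2):
    c=wz('side',u,190,.02); 
    print(u,[int(x) for x in g[178:200,u]])
E
python3 gap.py side3
```

```text
226 [89, 91, 133, 133, 132, 131, 130, 131, 131, 130, 131, 132, 132, 133, 135, 135, 133, 124, 112, 89, 74, 58]
228 [112, 127, 129, 131, 132, 133, 133, 133, 134, 135, 134, 131, 130, 129, 129, 130, 127, 109, 134, 137, 148, 142]
230 [124, 124, 124, 124, 125, 127, 130, 131, 131, 127, 125, 111, 108, 106, 104, 106, 99, 79, 112, 117, 128, 128]
232 [129, 128, 126, 125, 124, 123, 123, 124, 124, 116, 112, 109, 63, 73, 87, 55, 46, 47, 46, 46, 45, 45]
234 [132, 132, 131, 130, 129, 128, 127, 126, 123, 111, 108, 101, 59, 94, 112, 108, 57, 48, 49, 50, 49, 49]
236 [127, 129, 130, 131, 132, 132, 131, 130, 128, 127, 117, 93, 82, 105, 108, 100, 47, 49, 49, 49, 50, 50]
238 [45, 52, 56, 67, 66, 65, 67, 67, 67, 70, 84, 83, 83, 81, 95, 83, 85, 83, 74, 74, 76, 76]
240 [44, 44, 43, 42, 38, 39, 40, 40, 42, 42, 42, 40, 40, 44, 51, 56, 71, 76, 91, 99, 123, 122]
242 [44, 43, 43, 42, 40, 40, 40, 40, 40, 42, 40, 40, 41, 48, 54, 66, 72, 75, 90, 91, 91, 91]
244 [43, 43, 43, 42, 39, 40, 40, 41, 41, 42, 41, 40, 43, 50, 53, 68, 69, 75, 91, 92, 91, 91]
246 [43, 44, 43, 40, 39, 40, 39, 40, 42, 41, 39, 40, 45, 49, 57, 66, 
[... 1112 characters left out ...]
121, 129, 111, 110, 105, 124, 98, 98, 112, 148, 148, 148, 146]
272 [63, 77, 112, 117, 133, 131, 127, 122, 110, 126, 127, 131, 141, 147, 148, 145, 129, 134, 151, 151, 149, 142]
274 [47, 51, 58, 66, 82, 117, 134, 131, 118, 128, 126, 128, 142, 143, 144, 146, 147, 148, 149, 150, 150, 141]
276 [45, 46, 47, 49, 51, 60, 72, 79, 112, 117, 133, 135, 143, 142, 141, 142, 144, 144, 146, 147, 143, 116]
278 [48, 47, 47, 45, 46, 47, 49, 51, 59, 70, 84, 117, 137, 147, 145, 142, 141, 140, 142, 143, 135, 95]
280 [101, 56, 48, 47, 47, 46, 46, 47, 48, 48, 51, 58, 75, 103, 128, 132, 147, 145, 142, 136, 111, 112]
282 [132, 130, 119, 98, 51, 48, 48, 46, 45, 48, 54, 57, 64, 66, 76, 98, 127, 132, 147, 140, 103, 133]
```

View pics/side3_c205_160.png

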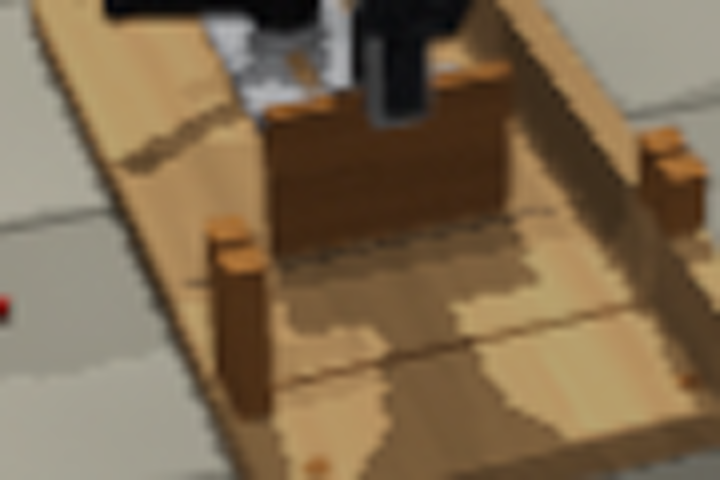

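```bash
cat > gap2.py <<'E'
from h import *
import sys
def G(t): return np.load(t+'.npz')['p'].astype(float).mean(2)
# line in side0
g=G('side0'); L=[]
for u in range(232,276):
    v0=195.5+(u-228)*(186-195.5)/(273-228)
    r=np.arange(int(round(v0))-4,int(round(v0))+5); I=g[r,u]
    k=np.argmin(I[2:7])+2; B=np.interp(r,[r[k-2],r[k+2]],[I[k-2],I[k+2]]) if 2<=k<=6 else I
    df=np.clip(B-I,0,None)[k-1:k+2]
    if df.sum()>12: L.append((u,(df*r[k-1:k+2]).sum()/df.sum(),df.sum()))
L=np.array(L)
m=np.ones(len(L),bool)
for _ in range(4):
    c=np.polyfit(L[m,0],L[m,1],1); e=L[:,1]-np.polyval(c,L[:,0]); m=abs(e)<.4
print('line',c,m.sum(),e[m].std(),np.polyval(c,253))
def edge(t):
    g=G(t);E=[]
    for u in range(241,267):
        vl=np.polyval(c,u); r0=int(vl)-14
        A=np.median(g[r0:r0+8,u]);
        # background between: rows just after the line
        B=np.median(g[int(round(vl))+1:int(round(vl))+3,u]); rr=np.arange(r0,int(round(vl))+2)
        miss=(B-g[rr,u]).sum()  # = (edge-r0+.5)*(B-A)+line deficit
        E.append((u,miss,B-A,vl,r0))
    return np.array(E)
D0=None
for t in sys.argv[1:]:
    E=edge(t); 
    for frac in (0,.3*.6):   # line deficit px * relative darkness
        ed=E[:,4]-.5+(E[:,1]-frac*70*1.0)/E[:,2]
        gp=E[:,3]-ed; q=np.polyfit(E[:,0]-253,gp,1); m=abs(gp-np.polyval(q,E[:,0]-253))<.5
        q=np.polyfit(E[m,0]-253,gp[m],1); print(t,frac,'gap px',q, 'mm',q[1]*4.56,m.sum(),(gp[m]-np.polyval(q,E[m,0]-253)).std())
for u in (235,253,272): print(np.round(wz('side',u,np.polyval(c,u),.02)*1000,1))
E
python3 gap2.py side2 side3
```

```text
line [-2.14236399e-01  2.44327990e+02] 33 0.2379223838764852 190.12618095864383
side2 0 gap px [-0.01130277  1.33280164] mm 6.077575481480139 20 0.2508390456395858
side2 0.18 gap px [-0.01083109  1.7759107 ] mm 8.098152799650608 21 0.26639958403058206
side3 0 gap px [-0.02532384  0.20859162] mm 0.9511778084830795 24 0.30435912332441134
side3 0.18 gap px [-0.02675429  0.65573634] mm 2.990157712233749 24 0.3066243577055696
[496.1 -40.4  20. ]
[549.4 -38.2  20. ]
[607.2 -35.8  20. ]
```

Emit:
{"method": "play_rows", "body": {"motion": [[0.01, -0.15, 0, 0, 0, 0, 1], [0, -0.1, 0, 0, 0, 0, 1], [0, 0, 0, 0, 0, 0, 1], [0, 0, 0, 0, 0, 0, 1], [0, 0, 0, 0, 0, 0, 1]]}}

```text
clock: 5.3
position: [0.5541, -0.0285, 0.0441]
ee_rot: [[0.001, 1.0, 0.032], [0.001, 0.032, -1.0], [-1.0, 0.001, -0.001]]
contact_force: [-1.0, 5.3, 5.9]
gripper_width: 0.128
```

```bash
python3 gap.py side4 | sed -n 8,22p; python3 gap2.py side2 side3 side4
```

```text
240 [43, 44, 43, 42, 40, 39, 39, 38, 39, 42, 43, 41, 40, 44, 54, 55, 71, 74, 84, 99, 123, 122]
242 [43, 44, 43, 43, 40, 39, 40, 39, 41, 41, 41, 41, 39, 40, 40, 67, 72, 76, 90, 91, 91, 91]
244 [44, 44, 42, 41, 39, 39, 39, 40, 40, 42, 42, 40, 42, 51, 52, 68, 69, 74, 91, 92, 91, 90]
246 [44, 42, 42, 41, 39, 40, 39, 41, 41, 43, 41, 40, 41, 45, 57, 66, 71, 86, 86, 86, 88, 89]
248 [44, 43, 43, 39, 40, 40, 40, 41, 41, 41, 39, 42, 47, 55, 70, 69, 74, 88, 88, 88, 86, 85]
250 [42, 43, 42, 39, 40, 40, 41, 41, 41, 41, 40, 44, 53, 54, 70, 70, 75, 90, 89, 88, 87, 88]
252 [42, 42, 40, 39, 39, 40, 40, 42, 40, 40, 39, 40, 41, 67, 68, 74, 90, 91, 90, 90, 90, 89]
254 [43, 43, 42, 40, 40, 40, 41, 42, 41, 40, 42, 51, 53, 67, 66, 71, 86, 87, 88, 89, 90, 90]
256 [43, 42, 41, 40, 40, 40, 42, 42, 41, 40, 41, 44, 67, 70, 72, 80, 85, 85, 86, 87, 87, 87]
258 [44, 42, 39, 40, 39, 41, 41, 40, 40, 42, 49, 61, 73, 74, 79, 93, 91, 89, 89, 89, 88, 88]
260 [43, 42, 40, 39, 41, 41, 41, 40, 41, 42, 52, 57, 72, 71, 76, 93, 93, 94, 94, 92, 90, 90]
262 [42, 41, 40, 39, 40, 42, 41, 40, 41, 42, 53, 74, 74, 78, 94, 93, 92, 91
[... 270 characters left out ...]
 97, 96, 95, 94, 94, 110, 147, 147, 146]
line [-2.14236399e-01  2.44327990e+02] 33 0.2379223838764852 190.12618095864383
side2 0 gap px [-0.01130277  1.33280164] mm 6.077575481480139 20 0.2508390456395858
side2 0.18 gap px [-0.01083109  1.7759107 ] mm 8.098152799650608 21 0.26639958403058206
side3 0 gap px [-0.02532384  0.20859162] mm 0.9511778084830795 24 0.30435912332441134
side3 0.18 gap px [-0.02675429  0.65573634] mm 2.990157712233749 24 0.3066243577055696
side4 0 gap px [-0.01918085 -0.19844977] mm -0.9049309607686509 25 0.26228677062889943
side4 0.18 gap px [-0.02362009  0.23065361] mm 1.0517804724441053 26 0.2797297161628704
[496.1 -40.4  20. ]
[549.4 -38.2  20. ]
[607.2 -35.8  20. ]
```

View pics/side4_c205_160.png

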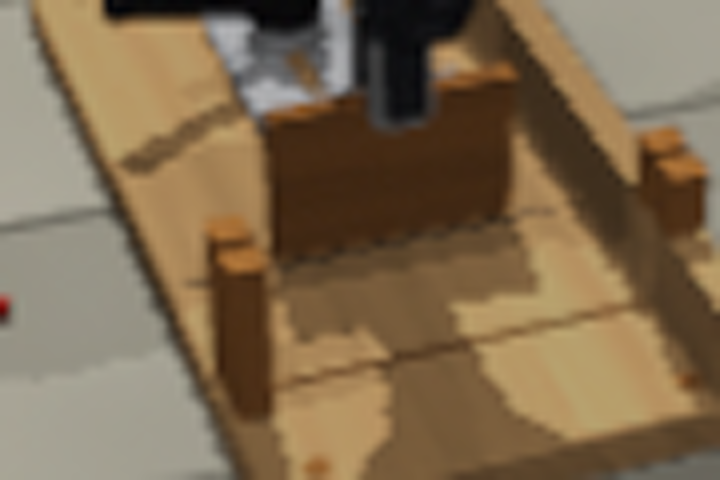

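```bash
cat > fit.py <<'E'
from h import *
import sys
from scipy.optimize import least_squares
c=np.array([-2.14236399e-01,2.44327990e+02])
def G(t): return np.load(t+'.npz')['p'].astype(float).mean(2)
def cover(a,b,r): # coverage of pixel r by [a,b]
    return np.clip(np.minimum(b,r+.5)-np.maximum(a,r-.5),0,1)
def res(P,t,free):
    g0,sl,ld,dl,h=P; g=G_[t]; out=[]
    for u in range(241,267):
        vl=np.polyval(c,u)+dl; e=vl-g0-sl*(u-253); r=np.arange(int(vl)-8,int(vl)+3)
        A=np.median(g[r[0]-4:r[0]+4,u]); k=int(round(vl)); B=np.median(g[k+1:k+4,u][:2])
        m=B+0*r; m=m+(A-B)*cover(-1e9,e,r)
        lo=np.maximum(e,vl-h); m=m-ld*B*np.where(lo<vl+h,cover(lo,vl+h,r),0)
        out+=list(g[r,u]-m)
    return np.array(out)
ts=sys.argv[1:]; G_={t:G(t) for t in ts}
f=lambda q:np.concatenate([res([q[2*i+2],q[2*i+3],q[0],q[1],.16],t,0) for i,t in enumerate(ts)])
best=None
for dl in (-.3,0,.3):
    s=least_squares(f,[.8,dl]+[x for i in range(len(ts)) for x in (2-i*.7,0)],loss='soft_l1',f_scale=4,diff_step=1e-2)
    if best is None or s.cost<best.cost: best=s
s=best
print('dark',s.x[0],'line off',s.x[1],'cost',s.cost)
for i,t in enumerate(ts): print(t,'gap mm',s.x[2+2*i]*4.56,'slope mm/90mm',s.x[3+2*i]*4.56*30)
E
python3 fit.py side2 side3 side4
```

```text
dark 0.7852795988297668 line off -0.11356994972776989 cost 1832.6108287618388
side2 gap mm 9.147942339219718 slope mm/90mm 0.8458948099612085
side3 gap mm 3.863548586443693 slope mm/90mm 0.30076704946092053
side4 gap mm 2.6138524231478244 slope mm/90mm 0.3708070206089521
```

Emit:
{"method": "play_rows", "body": {"motion": [[0.01, -0.15, 0, 0, 0, 0, 1], [0, -0.1, 0, 0, 0, 0, 1], [0, 0, 0, 0, 0, 0, 1], [0, 0, 0, 0, 0, 0, 1], [0, 0, 0, 0, 0, 0, 1]]}}

```text
clock: 5.85
position: [0.5542, -0.0309, 0.0441]
ee_rot: [[0.001, 1.0, 0.032], [0.001, 0.032, -1.0], [-1.0, 0.001, -0.001]]
contact_force: [-1.1, 5.7, 5.7]
gripper_width: 0.13
```

```bash
python3 gap.py side5 >/dev/null; python3 fit.py side2 side3 side4 side5
```

```text
dark 0.7824117459761808 line off -0.10357510040883902 cost 2296.792122683962
side2 gap mm 9.193518852116954 slope mm/90mm 0.8458948099327682
side3 gap mm 3.8775964158041187 slope mm/90mm 0.3315440498718278
side4 gap mm 2.6014793574230235 slope mm/90mm 0.2630351421254959
side5 gap mm -0.38776383518882745 slope mm/90mm -0.28799699453033495
```

View pics/side5_c205_160.png

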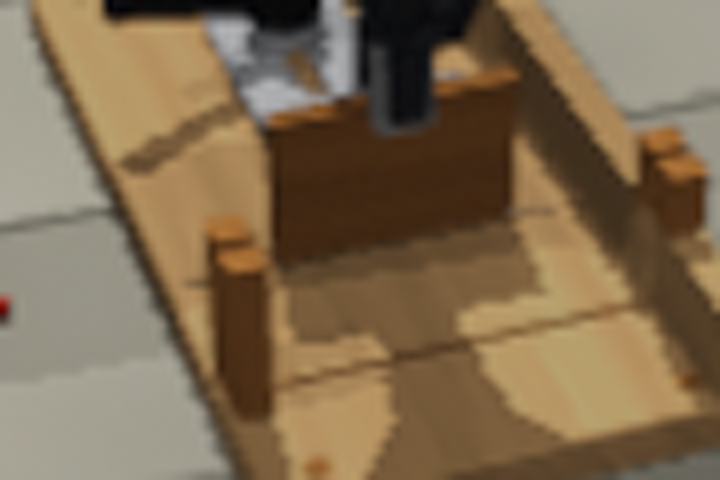

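Emit:
{"method": "play_rows", "body": {"motion": [[0, 0.12, 0, 0, 0, 0, 1], [0, 0, 0, 0, 0, 0, 1], [0, 0, 0, 0, 0, 0, 1]]}}

```text
clock: 6.2
position: [0.5542, -0.0305, 0.0441]
ee_rot: [[0.001, 1.0, 0.031], [0.0, 0.031, -1.0], [-1.0, 0.001, -0.0]]
contact_force: [-0.3, 4.1, 6.2]
gripper_width: 0.126
```

```bash
python3 -c "
from cell import *
s=readout.observe();print(s['position'],s['contact_force'],s['moment'])"
```

```text
[ 0.55420165 -0.03045722  0.04410032] [-0.28385884  4.11503689  6.17118754] [ 0.96492057  0.08402524 -0.02311545]
```

Emit:
{"method": "play_rows", "body": {"motion": [[0, 0.2, 0, 0, 0, 0, 1], [0, 0, 0, 0, 0, 0, 1], [0, 0, 0, 0, 0, 0, 1]]}}

```text
clock: 6.5
position: [0.5542, -0.0301, 0.0441]
ee_rot: [[0.001, 1.0, 0.031], [-0.001, 0.031, -1.0], [-1.0, 0.0, 0.001]]
contact_force: [0.2, 1.5, 5.2]
gripper_width: 0.132
```

Now I'll open slowly and check for any drift.

Emit:
{"method": "play_rows", "body": {"motion": [[0, 0, 0, 0, 0, 0, 0.8], [0, 0, 0, 0, 0, 0, 0.7], [0, 0, 0, 0, 0, 0, 0.6], [0, 0, 0, 0, 0, 0, 0.5], [0, 0, 0, 0, 0, 0, 0.4], [0, 0, 0, 0, 0, 0, 0.3], [0, 0, 0, 0, 0, 0, 0.3]]}}

```text
clock: 7.2
position: [0.5539, -0.029, 0.0438]
ee_rot: [[0.0, 1.0, 0.031], [-0.0, 0.031, -1.0], [-1.0, 0.0, 0.0]]
contact_force: [-0.1, -0.2, -0.2]
gripper_width: 0.703
```

```bash
python3 gap.py side6 >/dev/null; python3 fit.py side2 side3 side4 side5 side6
```

```text
dark 0.7719190743668962 line off -0.10034047101448541 cost 2758.910348562359
side2 gap mm 9.628128078825881 slope mm/90mm -0.4731412300529517
side3 gap mm 3.8764919843536463 slope mm/90mm 0.3481606036593957
side4 gap mm 2.5899624912246906 slope mm/90mm 0.2735416541074163
side5 gap mm -0.3946970902988657 slope mm/90mm -0.2963317352097132
side6 gap mm 0.26388481945886705 slope mm/90mm 5.9615002759115505
```

View pics/side6_c205_160.png

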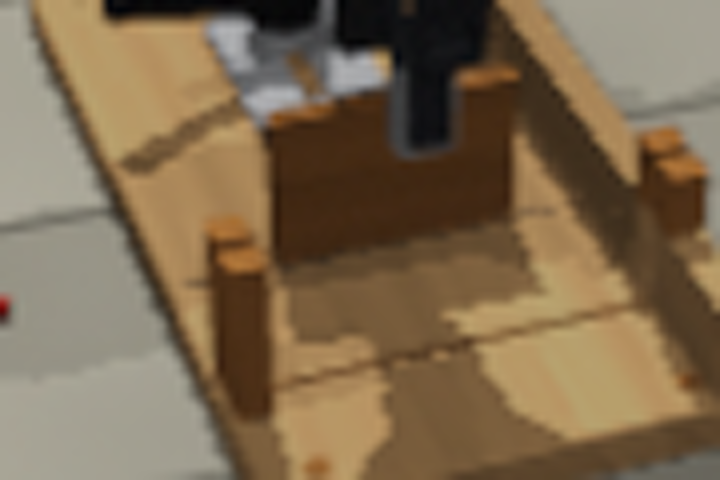

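Emit:
{"method": "play_rows", "body": {"motion": [[0, 0, 4, 0, 0, 0, 0.3], [0, 0, 4, 0, 0, 0, 0.3], [0, 0, 4, 0, 0, 0, 0.3], [0, -4, 2, 0, 0, 0, 1], [0, -5, 0, 0, 0, 0, 1], [0, -5, 0, 0, 0, 0, 1], [0, -5, 0, 0, 0, 0, 1], [0, -5, 0, 0, 0, 0, 1], [0, 0, 0, 0, 0, 0, 1]]}}

```text
clock: 8.15
position: [0.5515, -0.279, 0.1833]
ee_rot: [[-0.001, 1.0, 0.018], [-0.005, 0.018, -1.0], [-1.0, -0.001, 0.005]]
contact_force: [-1.4, 0.6, -0.5]
gripper_width: -0.005
```

```bash
python3 - <<'E'
from h import *
snap('top','top2');crop('top2',150,300,130,225,5);snap('side','side7');crop('side7',205,295,140,210,8)
E
```

```text
(no output)
```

View pics/top2_c150_130.png

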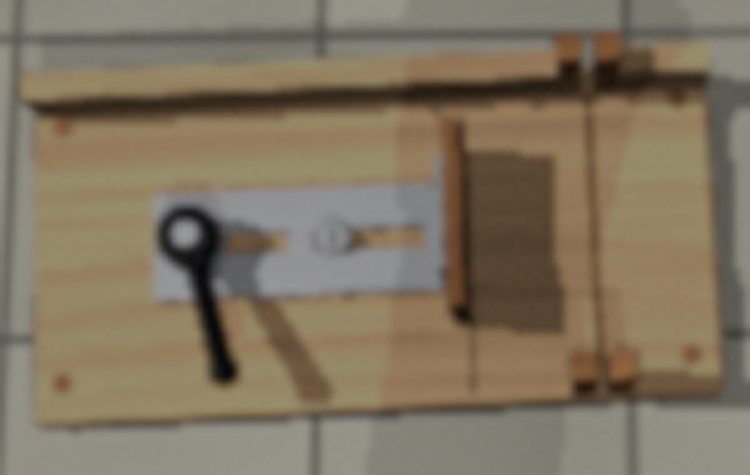

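View pics/side7_c205_140.png

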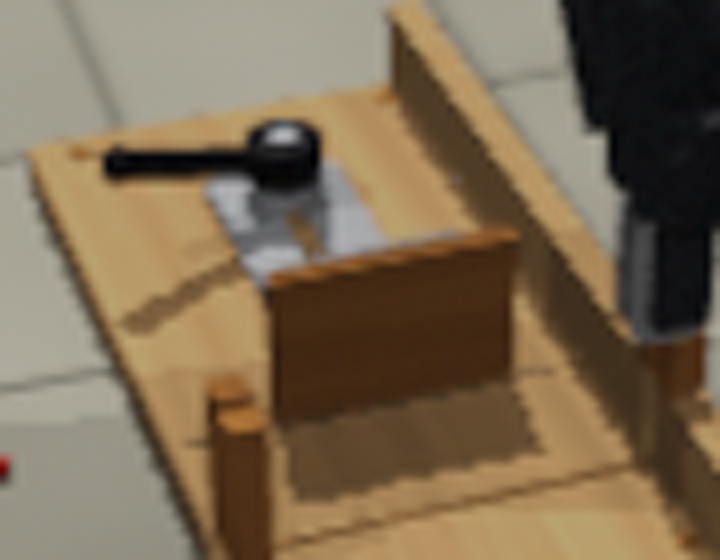

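```bash
python3 - <<'E'
from h import *
crop('top2',230,255,148,212,9)
a=np.load('top0.npz')['p'].astype(float).mean(2);b=np.load('top2.npz')['p'].astype(float).mean(2)
def lf(g,rows):
    L=[]
    for v in rows:
        I=g[v,238:250]; k=np.argmin(I[2:-2])+2
        B=(I[k-2]+I[k+2])/2; d=np.clip(B-I[k-1:k+2],0,None); L.append((v,238+k+(d*[-1,0,1]).sum()/max(d.sum(),1e-6),d.sum()))
    return np.array(L)
La=lf(a,range(155,207)); m=La[:,2]>15
for _ in range(4):
    c=np.polyfit(La[m,0],La[m,1],1); e=La[:,1]-np.polyval(c,La[:,0]); m=(abs(e)<.4)&(La[:,2]>15)
print(c,m.sum(),e[m].std(),[np.polyval(c,v) for v in (155,175,200)])
for v in range(152,206,3): print(v,round(np.polyval(c,v),2),b[v,236:250].astype(int), a[v,238:248].astype(int))
E
```

```text
[3.97335647e-02 2.36107352e+02] 52 0.1960380776574081 [np.float64(242.26605415575705), np.float64(243.06072544885808), np.float64(244.05406456523437)]
152 242.15 [101  94  98 104 107 106 108 111 114 115 113 114 116 119] [106 114 114 112 110 112 114 114 113 114]
155 242.27 [112 105  94  84  77  65  75  99 112 112 111 111 110 110] [114 114 114 107  96 104 112 113 113 113]
158 242.39 [117 112  98  86  74  59  67  99 115 118 117 118 117 118] [116 117 117 109 101 106 115 118 117 118]
161 242.5 [125 123 110  92  80  68  53  56  68  73  74  74  73  72] [112 113 113 106  92  93 105 111 115 119]
164 242.62 [123 123 106  88  80  72  57  55  65  72  73  72  71  70] [ 82  82  83  78  71  69  76  81  92 110]
167 242.74 [123 120 108  89  77  71  51  47  62  70  72  72  71  71] [ 81  82  83  80  72  64  72  80  91 110]
170 242.86 [131 125 109  87  78  71  52  47  63  69  70  70  72  70] [ 80  81  81  81  74  67  71  79  90 109]
173 242.98 [130 128 114  93  79  71  52  46  60  69  70  70  70  72] [ 79  78  79  79  74  66  71  78  89 109]
176 243.1 [132 128 111  90  76  67  48  42  56  66  68  67  67
[... 285 characters left out ...]
  55  44  57  66  69  66  68  67] [76 77 78 76 72 64 67 74 75 86]
188 243.58 [108 107  98  84  77  71  59  41  46  59  63  63  62  63] [72 72 71 72 68 58 58 66 71 83]
191 243.7 [117 118 112  91  61  41  32  34  51  64  68  70  69  68] [79 78 79 80 75 68 68 73 79 89]
194 243.82 [118 119 118 114  97  73  54  47  51  64  70  71  70  71] [78 78 78 78 76 68 62 70 77 89]
197 243.93 [108 108 110 110 110 110 110 104  95 102 108 110 111 110] [105 106 106 106 106 100  91  97 105 108]
200 244.05 [116 116 116 116 116 117 115 109  95 104 115 116 116 116] [116 116 116 117 116 109  94 104 114 116]
203 244.17 [121 121 122 121 121 121 121 114 103 109 119 119 120 120] [120 120 120 121 120 112 102 108 118 119]
```

View pics/top2_c230_148.png

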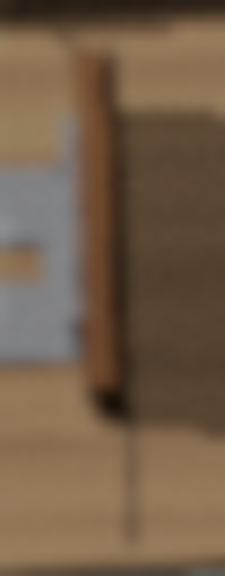

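```bash
python3 - <<'E'
from h import *
T=lambda x,y:((x+.5)/5-.5+150,(y+.5)/5-.5+130)
S=lambda x,y:((x+.5)/8-.5+205,(y+.5)/8-.5+140)
for z in (.06,.066): print(wz('top',*T(223,371),z)*1000, wz('side',*S(118,162),z)*1000)
print(wz('top',*T(186,236),.054)*1000,wz('side',*S(284,138),.054)*1000)
print('bar mid',wz('top',*T(210,310),.058)*1000,wz('side',*S(190,162),.058)*1000)
print(readout.observe()['position'])
E
```

```text
[481.23963797  77.57922407  60.        ] [482.22757429  86.1733622   60.        ]
[480.4459965   76.42721921  66.        ] [480.47273989  76.51262395  66.        ]
[547.41169738  98.04701061  54.        ] [548.31075237  93.79181279  54.        ]
bar mid [510.67436498  84.82367308  58.        ] [508.54676609  81.26022333  58.        ]
[ 0.55322022 -0.27048629  0.18334901]
```

Emit:
{"method": "play_rows", "body": {"motion": [[-0.6, 4.6, 0, 0, 0, 1, 1], [-0.6, 4.6, 0, 0, 0, 1, 1], [-0.6, 4.6, 0, 0, 0, 1, 1], [-0.6, 4.6, 0, 0, 0, 1, 1], [-0.6, 4.6, 0, 0, 0, 1, 1], [-0.6, 4.6, 0, 0, 0, 1, 1], [-0.7, 4.6, 0, 0, 0, 1, 1], [0, 0, 0, 0, 0, 0, 1], [0, 0, 0, 0, 0, 0, 1]]}}

```text
clock: 9.15
position: [0.51, 0.0559, 0.1841]
ee_rot: [[0.0, 0.987, 0.158], [-0.0, 0.158, -0.987], [-1.0, 0.0, 0.0]]
contact_force: [-0.6, -0.0, -0.2]
gripper_width: -0.001
```

Emit:
{"method": "play_rows", "body": {"motion": [[0, 0, -4, 0, 0, 0, 1], [0, 0, -4, 0, 0, 0, 1], [0, 0, -4, 0, 0, 0, 1], [0, 0, -1.8, 0, 0, 0, 1], [0, 0, 0, 0, 0, 0, 1], [0, 0, 0, 0, 0, 0, 1], [0, 0, 0, 0, 0, 0, 1]]}}

```text
clock: 9.85
position: [0.5122, 0.0529, 0.0473]
ee_rot: [[0.003, 0.988, 0.152], [0.0, 0.152, -0.988], [-1.0, 0.003, 0.0]]
contact_force: [0.6, -0.3, 0.0]
gripper_width: -0.001
```

```bash
python3 - <<'E'
from h import *
snap('side','side8');crop('side8',190,290,110,190,8)
print(readout.observe()['position'],readout.observe()['contact_force'],readout.observe()['q'])
E
```

```text
[0.51219032 0.05299693 0.04736661] [ 0.05650935 -0.41125657  0.09066376] [   9.07326754   25.65792737  -24.61818609  116.77567798   16.15402533
   40.58905124 -107.00850977]
```

View pics/side8_c190_110.png

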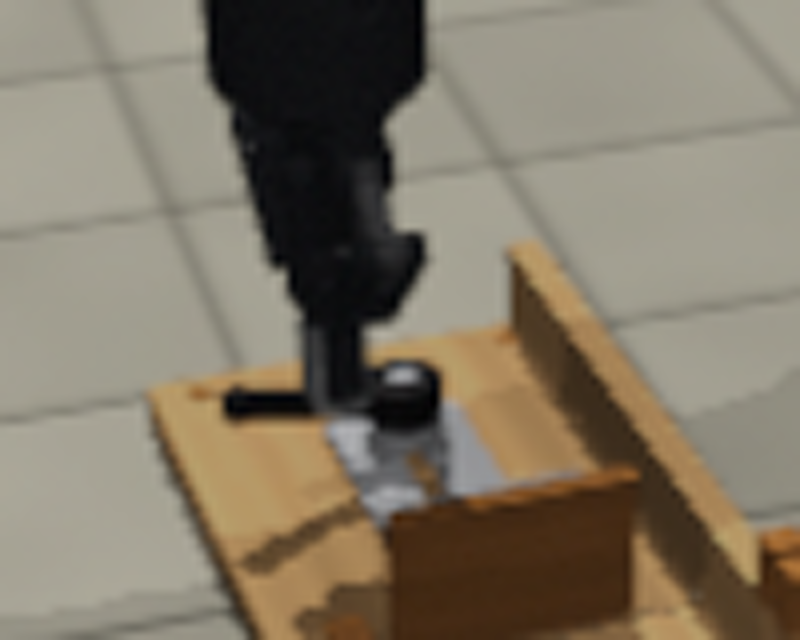

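```bash
python3 - <<'E'
import numpy as np
r=np.array([-41.6,-35.6])/10;a=np.radians(-5);R=np.array([[np.cos(a),-np.sin(a)],[np.sin(a),np.cos(a)]])
for i in range(26):
    n=R@r; print(i+1,-5*(i+1),np.round(n-r,2),np.round(n,2)); r=n
E
```

```text
1 -5 [-0.29  0.38] [-4.45 -3.18]
2 -10 [-0.26  0.4 ] [-4.71 -2.78]
3 -15 [-0.22  0.42] [-4.94 -2.36]
4 -20 [-0.19  0.44] [-5.13 -1.92]
5 -25 [-0.15  0.45] [-5.27 -1.47]
6 -30 [-0.11  0.47] [-5.38 -1.  ]
7 -35 [-0.07  0.47] [-5.45 -0.53]
8 -40 [-0.03  0.48] [-5.48 -0.05]
9 -45 [0.02 0.48] [-5.46  0.42]
10 -50 [0.06 0.47] [-5.4  0.9]
11 -55 [0.1  0.47] [-5.3   1.37]
12 -60 [0.14 0.46] [-5.16  1.82]
13 -65 [0.18 0.44] [-4.98  2.27]
14 -70 [0.22 0.43] [-4.77  2.69]
15 -75 [0.25 0.41] [-4.52  3.1 ]
16 -80 [0.29 0.38] [-4.23  3.48]
17 -85 [0.32 0.36] [-3.91  3.83]
18 -90 [0.35 0.33] [-3.56  4.16]
19 -95 [0.38 0.29] [-3.18  4.45]
20 -100 [0.4  0.26] [-2.78  4.71]
21 -105 [0.42 0.22] [-2.36  4.94]
22 -110 [0.44 0.19] [-1.92  5.13]
23 -115 [0.45 0.15] [-1.47  5.27]
24 -120 [0.47 0.11] [-1.    5.38]
25 -125 [0.47 0.07] [-0.53  5.45]
26 -130 [0.48 0.03] [-0.05  5.48]
```

Emit:
{"method": "play_rows", "body": {"motion": [[-0.3, 0.45, 0, 0, 0, 0, 1], [-0.28, 0.42, -0.1, 0, 0, 0, 1], [0, 0, 0, 0, 0, 0, 1], [0, 0, 0, 0, 0, 0, 1]]}}

```text
clock: 10.3
position: [0.505, 0.062, 0.045]
ee_rot: [[0.0, 0.988, 0.153], [-0.0, 0.153, -0.988], [-1.0, 0.0, 0.0]]
contact_force: [0.3, -0.4, 1.0]
gripper_width: -0.001
```

Emit:
{"method": "play_rows", "body": {"motion": [[-0.29, 0.38, 0, 0, 0, -5, 1], [-0.26, 0.4, 0, 0, 0, -5, 1], [-0.22, 0.42, 0, 0, 0, -5, 1], [-0.19, 0.44, 0, 0, 0, -5, 1], [0, 0, 0, 0, 0, 0, 1]]}}

```text
clock: 10.8
position: [0.4953, 0.0787, 0.0449]
ee_rot: [[0.0, 0.981, -0.194], [-0.0, -0.194, -0.981], [-1.0, 0.0, 0.0]]
contact_force: [0.5, 0.3, 0.2]
gripper_width: 0.001
```

```bash
python3 - <<'E'
from h import *
snap('side','side9');crop('side9',190,290,110,190,8)
s=readout.observe();print(s['position'],s['contact_force'],s['moment'])
E
```

```text
[0.49551412 0.07832173 0.04489016] [ 0.11624651 -0.48074152  0.15299926] [ 0.01949314  0.03056744 -0.02342563]
```

View pics/side9_c190_110.png

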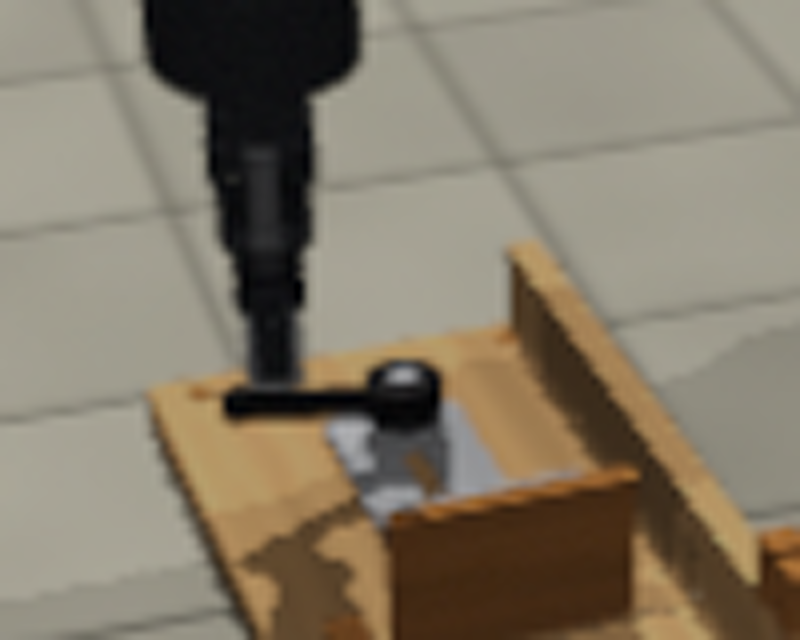

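```bash
python3 - <<'E'
from h import *
c=get_calibration('side');Ti=np.linalg.inv(c["world_from_camera"])
def pr(p):
    q=Ti@[*p,1]; return c['fx']*q[0]/q[2]+c['cx'],c['fy']*q[1]/q[2]+c['cy'],q[2]
for t,p in [('side8',(.5122,.053,.0473)),('side9',(.4955,.0783,.0449))]:
    u,v,z=pr(p); print(t,u,v,z,'crop',(u-190)*8,(v-110)*8)
d=np.load('side9.npz')['d']
for u,v in [(221,160),(225,160),(230,160),(224,156),(223,154),(224,150),(235,160),(240,158)]: print(u,v,np.round(w('side',d,u,v,0)*1000))
d=np.load('side7.npz')['d']
for u,v in [(221,160),(225,160),(230,160),(235,160),(240,158)]: print('7',u,v,np.round(w('side',d,u,v,0)*1000))
s,_=snap('top','top3');crop('top3',150,300,130,225,5)
E
```

```text
side8 231.961709171474 167.49900562674864 1.064529664179231 crop 335.6936733717921 459.9920450139891
side9 224.53630156992497 164.71924695368105 1.0812671740420634 crop 276.2904125593998 437.7539756294484
221 160 [484.  70.  69.]
225 160 [497.  76.  63.]
230 160 [514.  81.  57.]
224 156 [493.  67.  82.]
223 154 [490.  64.  91.]
224 150 [495.  70. 100.]
235 160 [529.  83.  53.]
240 158 [547.  91.  52.]
7 221 160 [484.  70.  69.]
7 225 160 [497.  74.  64.]
7 230 160 [513.  78.  58.]
7 235 160 [530.  85.  51.]
7 240 158 [547.  89.  53.]
```

View pics/top3_c150_130.png

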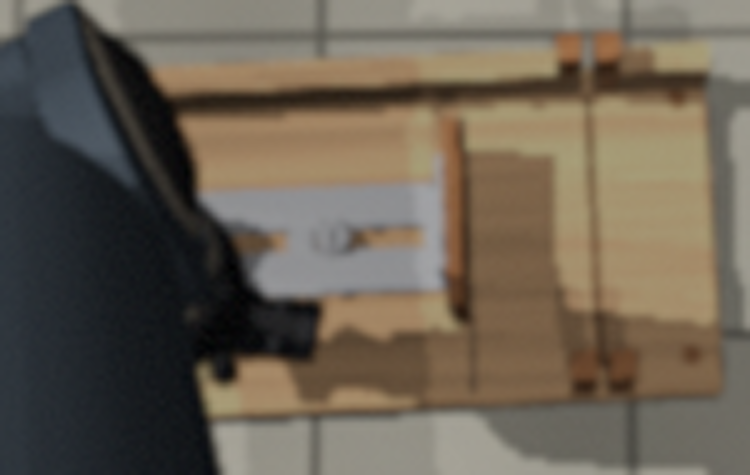

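```bash
python3 - <<'E'
from h import *
c=get_calibration('side');Ti=np.linalg.inv(c["world_from_camera"])
def pr(p):
    q=Ti@[*p,1]; return c['fx']*q[0]/q[2]+c['cx'],c['fy']*q[1]/q[2]+c['cy'],q[2]
print(pr((.5532,-.2705,.1833)))
d=np.load('side7.npz')['d']
for u,v in [(285,178),(287,176),(287,180),(287,181),(287,182),(287,184),(290,180),(293,178)]: print('7',u,v,np.round(w('side',d,u,v,0)*1000))
d=np.load('side8.npz')['d']
for u,v in [(229,150),(231,155),(231,158),(231,160),(231,161),(231,163)]: print('8',u,v,np.round(w('side',d,u,v,0)*1000))
crop('side7',250,330,120,200,7)
E
```

```text
(np.float64(286.54800599054676), np.float64(189.90555162659643), np.float64(0.7458153281820197))
7 285 178 [ 544. -281.  222.]
7 287 176 [ 547. -284.  229.]
7 287 180 [ 547. -286.  220.]
7 287 181 [ 547. -286.  217.]
7 287 182 [ 548. -282.  212.]
7 287 184 [629. -93.  61.]
7 290 180 [ 552. -288.  220.]
7 293 178 [ 558. -288.  223.]
8 229 150 [503.  40. 115.]
8 231 155 [508.  38. 100.]
8 231 158 [508.  41.  88.]
8 231 160 [508.  41.  81.]
8 231 161 [509.  47.  74.]
8 231 163 [524. 115.  24.]
```

View pics/side7_c250_120.png

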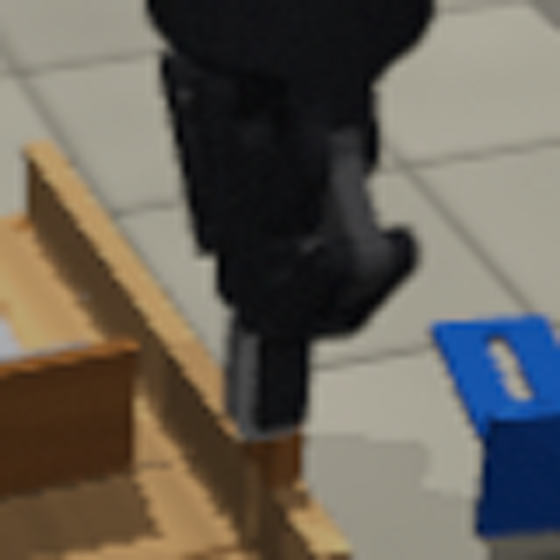

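The depth shows the real fingertips about 28 mm above the reported TCP, so the fingers passed over the lever without touching it. I'll back out, lower by that amount and check.

Emit:
{"method": "play_rows", "body": {"motion": [[0.3, -0.7, 0, 0, 0, 5, 1], [0.3, -0.6, 0, 0, 0, 5, 1], [0.3, -0.6, 0, 0, 0, 5, 1], [0.3, -0.6, 0, 0, 0, 5, 1], [0, 0, 0, 0, 0, 0, 1], [0, 0, -1.4, 0, 0, 0, 1], [0, 0, -1.2, 0, 0, 0, 1], [0, 0, 0, 0, 0, 0, 1], [0, 0, 0, 0, 0, 0, 1]]}}

```text
clock: 11.8
position: [0.5068, 0.0535, 0.018]
ee_rot: [[-0.002, 0.988, 0.153], [-0.0, 0.153, -0.988], [-1.0, -0.002, -0.0]]
contact_force: [1.1, 0.2, 0.4]
gripper_width: -0.006
```

```bash
python3 - <<'E'
from h import *
p,d=snap('side','side10');crop('side10',190,290,110,190,8)
s=readout.observe();print(s['position'],s['contact_force'],s['moment'])
for v in range(152,174,2): print(v,np.round(w('side',d,231,v,0)*1000))
E
```

```text
[0.50723955 0.05354403 0.01851846] [ 0.32282988 -1.39578703  0.83540863] [0.00586552 0.04743732 0.0686364 ]
152 [508.  37. 110.]
154 [503.  13. 118.]
156 [502.  11. 113.]
158 [502.  12. 106.]
160 [502.  16.  97.]
162 [507.  40.  75.]
164 [508.  43.  67.]
166 [506.  38.  63.]
168 [506.  39.  56.]
170 [516.  87.  16.]
172 [513.  74.  18.]
```

View pics/side10_c190_110.png

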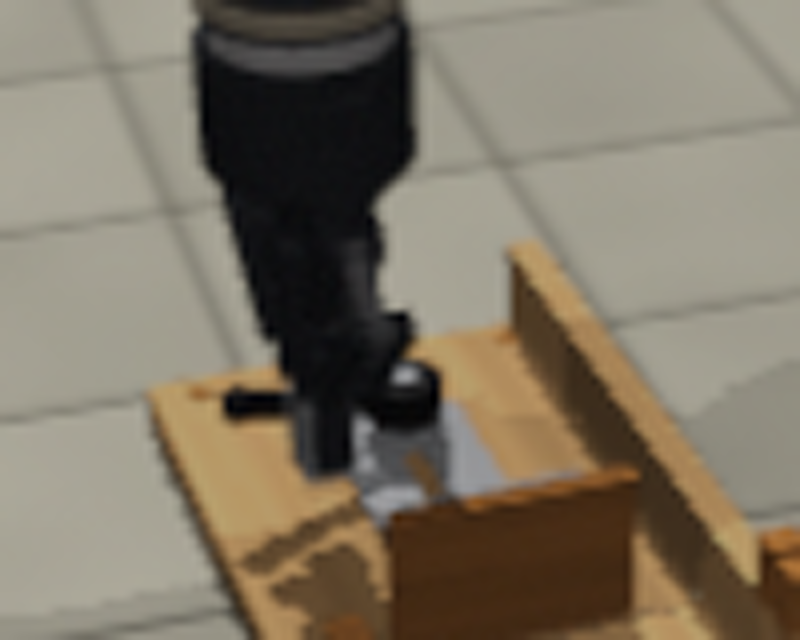

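Emit:
{"method": "play_rows", "body": {"motion": [[-0.13, 0.43, 0, 0, 0, 0, 1], [-0.13, 0.43, 0, 0, 0, 0, 1], [-0.29, 0.38, 0, 0, 0, -5, 1], [-0.26, 0.4, 0, 0, 0, -5, 1], [0, 0, 0, 0, 0, 0, 1]]}}

```text
clock: 12.35
position: [0.4992, 0.0706, 0.0192]
ee_rot: [[0.001, 1.0, -0.02], [0.0, -0.02, -1.0], [-1.0, 0.001, -0.0]]
contact_force: [0.7, -0.6, -0.4]
gripper_width: 0.003
```

```bash
cat > look.py <<'E'
from h import *
import sys
t=sys.argv[1]
p,d=snap('side',t);crop(t,190,290,110,190,8)
s=readout.observe();print(s['position'],s['contact_force'],s['moment'])
E
python3 look.py side11
```

```text
[0.49938954 0.07024115 0.01919246] [-0.03480411  0.87857782 -1.20449889] [ 0.00299678  0.04082478 -0.00094404]
```

View pics/side11_c190_110.png

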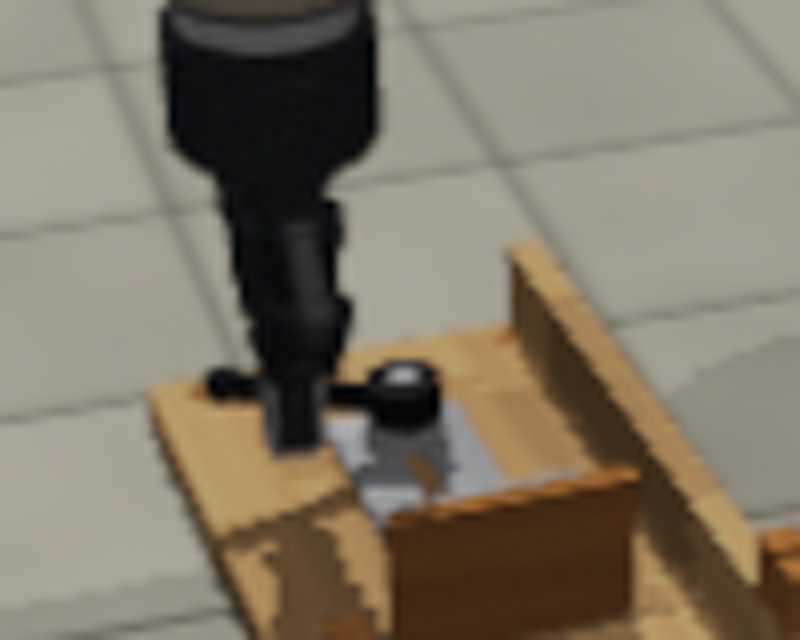

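The lever is moving now: the ball went from crop row 403 to 383. I'll carry on around the arc.

Emit:
{"method": "play_rows", "body": {"motion": [[-0.2, 0.42, 0, 0, 0, -5, 1], [-0.17, 0.44, 0, 0, 0, -5, 1], [0, 0, 0, 0, 0, 0, 1]]}}

```text
clock: 12.7
position: [0.4957, 0.0787, 0.019]
ee_rot: [[0.0, 0.981, -0.192], [0.0, -0.192, -0.981], [-1.0, 0.0, -0.0]]
contact_force: [-0.2, -0.7, 0.2]
gripper_width: 0.003
```

Emit:
{"method": "play_rows", "body": {"motion": [[-0.13, 0.45, 0, 0, 0, -5, 1], [-0.1, 0.47, 0, 0, 0, -5, 1], [0, 0, 0, 0, 0, 0, 1]]}}

```text
clock: 13.0
position: [0.4935, 0.0878, 0.019]
ee_rot: [[0.0, 0.933, -0.359], [0.0, -0.359, -0.933], [-1.0, 0.0, -0.0]]
contact_force: [0.2, 0.2, -0.3]
gripper_width: -0.003
```

Emit:
{"method": "play_rows", "body": {"motion": [[-0.06, 0.47, 0, 0, 0, -5, 1], [-0.02, 0.48, 0, 0, 0, -5, 1], [0, 0, 0, 0, 0, 0, 1]]}}

```text
clock: 13.3
position: [0.4928, 0.0972, 0.0189]
ee_rot: [[0.0, 0.857, -0.515], [0.0, -0.515, -0.857], [-1.0, 0.0, -0.0]]
contact_force: [0.9, 0.0, 1.2]
gripper_width: -0.003
```

```bash
python3 look.py side12
```

```text
[0.49278197 0.09693538 0.01890203] [-0.72451612 -0.40759354 -0.1268933 ] [ 0.02299483 -0.02197747  0.02546532]
```

View pics/side12_c190_110.png

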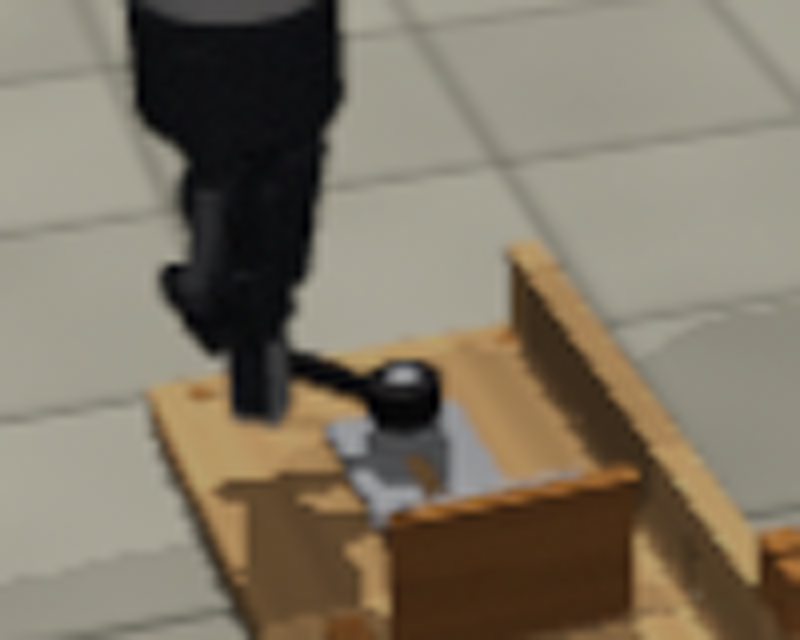

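Emit:
{"method": "play_rows", "body": {"motion": [[0.02, 0.48, 0, 0, 0, -5, 1], [0.06, 0.47, 0, 0, 0, -5, 1], [0, 0, 0, 0, 0, 0, 1]]}}

```text
clock: 13.65
position: [0.4936, 0.1066, 0.0189]
ee_rot: [[0.001, 0.755, -0.656], [-0.001, -0.656, -0.755], [-1.0, 0.001, 0.0]]
contact_force: [-0.2, -0.1, -0.2]
gripper_width: -0.001
```

Emit:
{"method": "play_rows", "body": {"motion": [[0.1, 0.47, 0, 0, 0, -5, 1], [0.14, 0.46, 0, 0, 0, -5, 1], [0, 0, 0, 0, 0, 0, 1]]}}

```text
clock: 13.95
position: [0.4958, 0.1161, 0.0187]
ee_rot: [[0.0, 0.63, -0.777], [-0.002, -0.777, -0.63], [-1.0, 0.001, 0.001]]
contact_force: [-0.7, 0.2, -0.9]
gripper_width: 0.001
```

```bash
python3 look.py side13
```

```text
[0.4957429  0.11604245 0.0186878 ] [ 1.18249776 -0.33004158  0.00780014] [ 0.04165451  0.01676712 -0.02298769]
```

Emit:
{"method": "play_rows", "body": {"motion": [[0.18, 0.44, 0, 0, 0, -5, 1], [0.22, 0.43, 0, 0, 0, -5, 1], [0, 0, 0, 0, 0, 0, 1]]}}

```text
clock: 14.3
position: [0.4997, 0.1245, 0.0184]
ee_rot: [[-0.001, 0.485, -0.875], [-0.001, -0.875, -0.485], [-1.0, 0.001, 0.001]]
contact_force: [-0.6, 0.0, 0.3]
gripper_width: -0.001
```

Emit:
{"method": "play_rows", "body": {"motion": [[0.25, 0.41, 0, 0, 0, -5, 1], [0, 0, 0, 0, 0, 0, 1], [0, 0, 0, 0, 0, 0, 1]]}}

```text
clock: 14.6
position: [0.5021, 0.1282, 0.0185]
ee_rot: [[-0.001, 0.406, -0.914], [-0.0, -0.914, -0.406], [-1.0, -0.0, 0.001]]
contact_force: [-0.1, -0.6, 0.1]
gripper_width: 0.005
```

```bash
python3 look.py side14
```

```text
[0.50210183 0.12812658 0.01865404] [-1.0033501  -0.10942264 -0.38533398] [-0.00472828  0.0286686   0.04196885]
```

View pics/side14_c190_110.png

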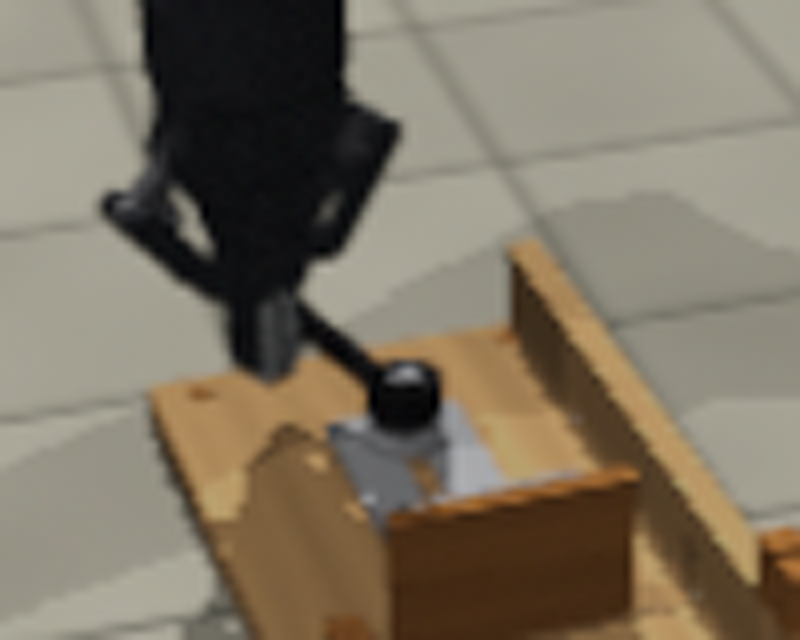

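Emit:
{"method": "play_rows", "body": {"motion": [[0.29, 0.38, 0, 0, 0, -5, 1], [0.32, 0.36, 0, 0, 0, -5, 1], [0, 0, 0, 0, 0, 0, 1]]}}

```text
clock: 14.95
position: [0.5084, 0.1357, 0.0183]
ee_rot: [[-0.001, 0.24, -0.971], [-0.002, -0.971, -0.24], [-1.0, 0.002, 0.001]]
contact_force: [-0.3, -0.0, -0.8]
gripper_width: 0.001
```

Emit:
{"method": "play_rows", "body": {"motion": [[0.35, 0.33, 0, 0, 0, -5, 1], [0, 0, 0, 0, 0, 0, 1], [0, 0, 0, 0, 0, 0, 1]]}}

```text
clock: 15.25
position: [0.5116, 0.1387, 0.0185]
ee_rot: [[-0.001, 0.155, -0.988], [-0.0, -0.988, -0.155], [-1.0, 0.0, 0.001]]
contact_force: [-0.5, 0.0, 0.4]
gripper_width: -0.001
```

```bash
python3 look.py side15
```

```text
[0.51162804 0.13880623 0.01870331] [ 0.34665387  0.06281383 -0.74249628] [ 0.00179047 -0.00347913  0.00021427]
```

Emit:
{"method": "play_rows", "body": {"motion": [[0.38, 0.29, 0, 0, 0, -5, 1], [0, 0, 0, 0, 0, 0, 1], [0, 0, 0, 0, 0, 0, 1]]}}

```text
clock: 15.6
position: [0.5157, 0.1417, 0.0187]
ee_rot: [[-0.0, 0.068, -0.998], [-0.001, -0.998, -0.068], [-1.0, 0.001, 0.0]]
contact_force: [-0.4, -0.2, -0.4]
gripper_width: -0.0
```

Emit:
{"method": "play_rows", "body": {"motion": [[0.4, 0.26, 0, 0, 0, -5, 1], [0, 0, 0, 0, 0, 0, 1], [0, 0, 0, 0, 0, 0, 1]]}}

```text
clock: 15.9
position: [0.5189, 0.1444, 0.0184]
ee_rot: [[-0.002, -0.019, -1.0], [-0.001, -1.0, 0.019], [-1.0, 0.001, 0.002]]
contact_force: [-2.1, 0.4, -1.3]
gripper_width: -0.003
```

```bash
python3 look.py side16
```

```text
[0.51896072 0.14447087 0.01864549] [-2.09446927 -0.04556274 -0.38434054] [-0.08187893  0.35664029  0.03697561]
```

View pics/side16_c190_110.png

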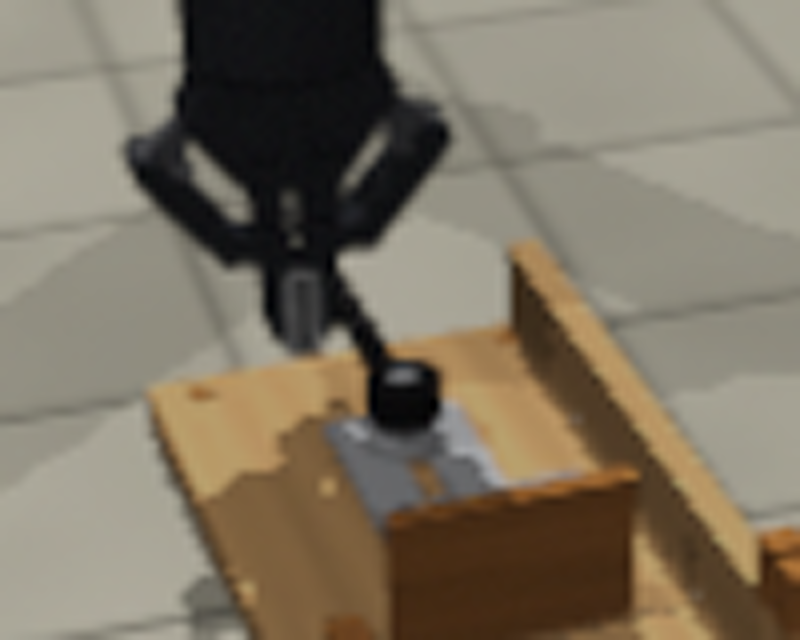

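Force has begun to rise (2.1 N). From here I'll take small steps.

Emit:
{"method": "play_rows", "body": {"motion": [[0.42, 0.22, 0, 0, 0, -5, 1], [0, 0, 0, 0, 0, 0, 1], [0, 0, 0, 0, 0, 0, 1]]}}

```text
clock: 16.25
position: [0.5227, 0.1465, 0.0183]
ee_rot: [[-0.003, -0.107, -0.994], [-0.001, -0.994, 0.107], [-1.0, 0.001, 0.002]]
contact_force: [-3.7, -0.1, -2.2]
gripper_width: -0.001
```

Emit:
{"method": "play_rows", "body": {"motion": [[0.44, 0.19, 0, 0, 0, -5, 1], [0, 0, 0, 0, 0, 0, 1], [0, 0, 0, 0, 0, 0, 1]]}}

```text
clock: 16.55
position: [0.5251, 0.1306, 0.0239]
ee_rot: [[-0.0, -0.17, -0.985], [0.008, -0.985, 0.17], [-1.0, -0.008, 0.002]]
contact_force: [-0.5, 1.0, 0.7]
gripper_width: 0.0
```

```bash
python3 look.py side17
```

```text
[0.52480361 0.13120091 0.0236526 ] [ 0.33281505 -0.00529426  0.49595057] [3.87183196e-02 1.10699638e-05 7.88679422e-03]
```

View pics/side17_c190_110.png

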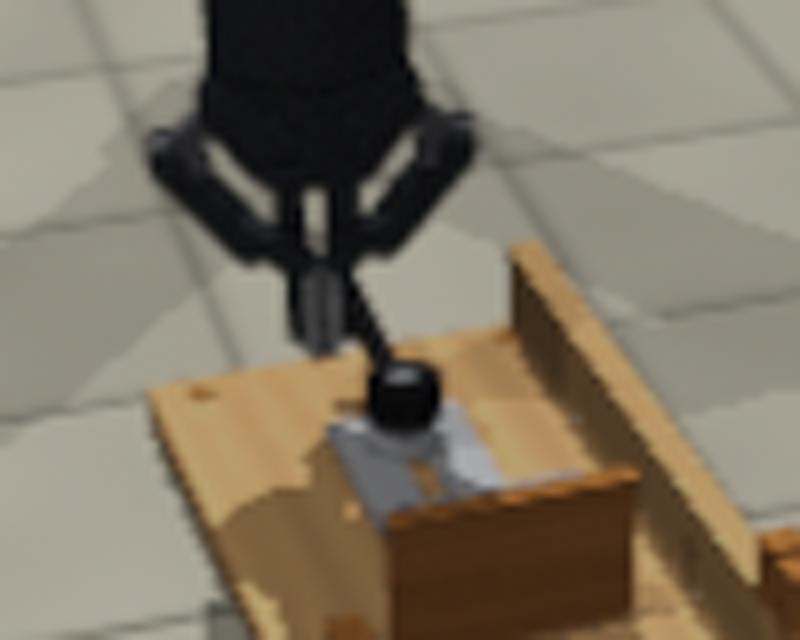

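```bash
python3 -c "
from cell import *
s=readout.observe();print(s['q'],s['qd'],s['position'],s['contact_force'])"
```

```text
[ -65.18498011   51.16283696   71.23295152  117.64688623  -59.63947855
   59.48032945 -152.40479812] [-0.6698168   0.62815358 -0.17903922  0.0073668  -0.23120968  0.55328466
 -0.03995924] [0.52480361 0.13120091 0.0236526 ] [ 0.33281505 -0.00529426  0.49595057]
```

The arm reached a wrist limit (q7 and q5) because I kept turning the tool clockwise. I'll lift off and turn the tool back a half turn, which gives the same cross-section.

Emit:
{"method": "play_rows", "body": {"motion": [[-0.5, 0, 1, 0, 0, 0, 1], [0, 0, 4, 0, 0, 5, 1], [0, 0, 4, 0, 0, 8, 1], [0, 0, 4, 0, 0, 8, 1], [0, 0, 0, 0, 0, 8, 1], [0, 0, 0, 0, 0, 8, 1], [0, 0, 0, 0, 0, 8, 1], [0, 0, 0, 0, 0, 8, 1], [0, 0, 0, 0, 0, 8, 1], [0, 0, 0, 0, 0, 8, 1]]}}

```text
clock: 17.6
position: [0.5196, 0.131, 0.153]
ee_rot: [[-0.005, 0.863, -0.505], [0.002, -0.505, -0.863], [-1.0, -0.006, 0.001]]
contact_force: [-0.0, 0.0, -0.5]
gripper_width: 0.003
```

```bash
python3 look.py side18; python3 -c "
from cell import *
s=readout.observe();print(s['q'],s['ee_rot'])"
```

```text
[0.51958414 0.13108899 0.15327747] [-0.65890162 -0.56671293  0.35048189] [-0.02347538  0.00905165 -0.03189214]
[ -63.91849667   26.63306857   60.70821548  112.18108704  -27.81421161
   57.59930844 -110.2399583 ] [[-5.22169930e-03  8.65005161e-01 -5.01735792e-01]
 [ 2.74118967e-03 -5.01728366e-01 -8.65020886e-01]
 [-9.99982610e-01 -5.89223192e-03  2.48731443e-04]]
```

View pics/side18_c190_110.png

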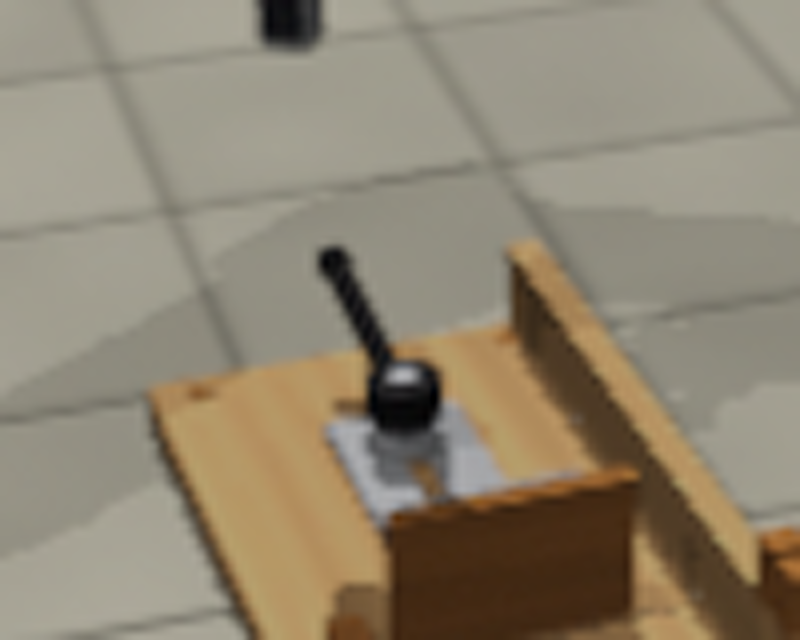

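```bash
python3 - <<'E'
from h import *
b=wz('side',(332.5)/8-.5+190,(262.5)/8-.5+110,.066)*1000;print(b); r=b[:2]-[548,97.3];print(np.hypot(*r),np.degrees(np.arctan2(r[1],r[0])))
E
```

```text
[539.42720771 169.26911054  66.        ]
72.47789759004593 96.79293171274236
```

Emit:
{"method": "play_rows", "body": {"motion": [[0, 0, 0, 0, 0, 8, 1], [0, 0, 0, 0, 0, 8, 1], [0, 0, 0, 0, 0, 8, 1], [0, 0, 0, 0, 0, 8, 1], [0, 0, 0, 0, 0, 8, 1], [0, 0, 0, 0, 0, 8, 1], [0, 0, 0, 0, 0, 8, 1], [0, 0, 0, 0, 0, 8, 1], [0, 0, 0, 0, 0, 8, 1], [0, 0, 0, 0, 0, 8, 1]]}}

```text
clock: 18.65
position: [0.5195, 0.1308, 0.153]
ee_rot: [[0.001, 0.649, 0.76], [-0.006, 0.76, -0.649], [-1.0, -0.004, 0.005]]
contact_force: [-1.0, -0.9, 0.2]
gripper_width: 0.002
```

```bash
python3 -c "
from cell import *
s=readout.observe();print(s['q'],s['ee_rot'],s['position'])"
```

```text
[-50.60303285  19.86700566  39.98017809 111.78655609 -15.25556225
  53.75642487 -43.66814167] [[ 7.70445909e-04  6.49342562e-01  7.60495657e-01]
 [-6.26808127e-03  7.60484079e-01 -6.49326326e-01]
 [-9.99980059e-01 -4.26657777e-03  4.65604379e-03]] [0.51952272 0.13078712 0.15296208]
```

Emit:
{"method": "play_rows", "body": {"motion": [[-0.35, 0.6, 0, 0, 0, 7.8, 1], [-0.35, 0.65, 0, 0, 0, 7.8, 1], [0, 0, 0, 0, 0, 7.8, 1], [0, 0, 0, 0, 0, 7.8, 1], [0, 0, 0, 0, 0, 7.8, 1], [0, 0, -4, 0, 0, 0, 1], [0, 0, -4, 0, 0, 0, 1], [0, 0, -3.5, 0, 0, 0, 1], [0, 0, -1.9, 0, 0, 0, 1], [0, 0, 0, 0, 0, 0, 1]]}}

```text
clock: 19.65
position: [0.5104, 0.1426, 0.0164]
ee_rot: [[0.0, 0.032, 1.0], [-0.008, 0.999, -0.032], [-1.0, -0.008, 0.0]]
contact_force: [-0.9, 0.6, -0.2]
gripper_width: -0.001
```

```bash
python3 look.py side19; python3 -c "
from cell import *
s=readout.observe();print(s['q'],s['ee_rot'])"
```

```text
[0.51180612 0.14282255 0.01796733] [ 0.48599143 -0.99910529  0.5429818 ] [ 0.01208893 -0.00117241 -0.02322382]
[-40.03114397  29.35614522  25.3395964  117.75663763 -19.68698167
  36.90158157  -3.44765354] [[ 0.00294255  0.03147673  0.99950015]
 [-0.00714478  0.99947963 -0.03145505]
 [-0.99997015 -0.00704865  0.00316591]]
```

View pics/side19_c190_110.png

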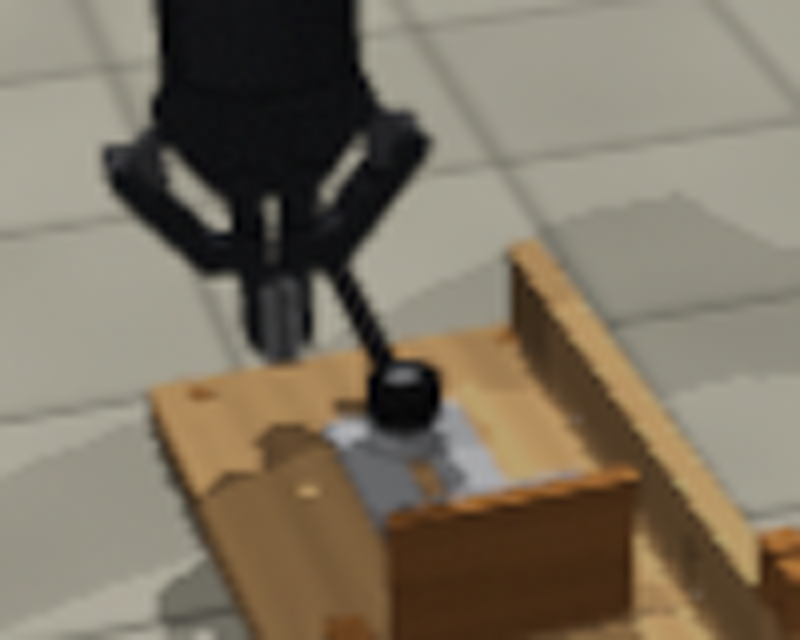

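Emit:
{"method": "play_rows", "body": {"motion": [[0.4, 0.05, 0, 0, 0, 0, 1], [0.4, 0.05, 0, 0, 0, 0, 1], [0, 0, 0, 0, 0, 0, 1], [0, 0, 0, 0, 0, 0, 1]]}}

```text
clock: 20.1
position: [0.5207, 0.144, 0.0191]
ee_rot: [[0.005, 0.031, 1.0], [-0.006, 1.0, -0.031], [-1.0, -0.006, 0.005]]
contact_force: [-1.0, -0.0, 0.3]
gripper_width: 0.004
```

Emit:
{"method": "play_rows", "body": {"motion": [[0.3, 0.05, 0, 0, 0, 0, 1], [0, 0, 0, 0, 0, 0, 1], [0, 0, 0, 0, 0, 0, 1]]}}

```text
clock: 20.4
position: [0.5229, 0.1443, 0.0183]
ee_rot: [[0.003, 0.031, 1.0], [-0.007, 1.0, -0.031], [-1.0, -0.007, 0.004]]
contact_force: [-0.4, -0.3, 0.9]
gripper_width: 0.002
```

```bash
python3 look.py side20
```

```text
[0.52287194 0.14426026 0.01824263] [-0.54071817 -0.07413567  0.76999667] [ 0.10109251  0.16556905 -0.01673489]
```

Emit:
{"method": "play_rows", "body": {"motion": [[0.42, 0.2, 0, 0, 0, -5, 1], [0, 0, 0, 0, 0, 0, 1], [0, 0, 0, 0, 0, 0, 1]]}}

```text
clock: 20.75
position: [0.525, 0.1462, 0.0177]
ee_rot: [[-0.001, 0.117, 0.993], [-0.007, 0.993, -0.117], [-1.0, -0.008, -0.001]]
contact_force: [-5.4, -0.8, 2.4]
gripper_width: -0.001
```

```bash
python3 look.py side21
```

```text
[0.52498155 0.14619715 0.01773204] [-5.28922279  0.01218038  2.5840217 ] [0.00732428 1.03409259 0.01355165]
```

View pics/side21_c190_110.png

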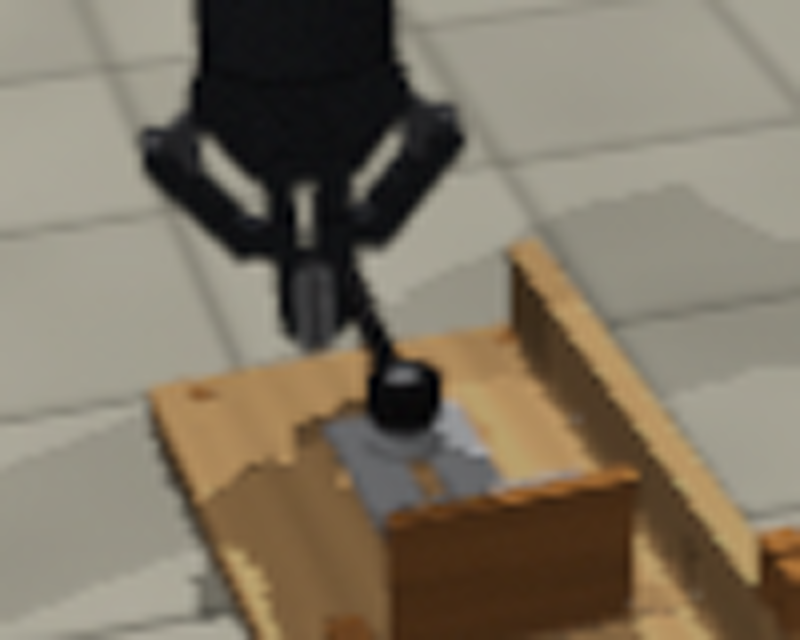

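Emit:
{"method": "play_rows", "body": {"motion": [[0.43, 0.18, 0, 0, 0, -5, 1], [0, 0, 0, 0, 0, 0, 1], [0, 0, 0, 0, 0, 0, 1]]}}

```text
clock: 21.1
position: [0.5287, 0.1481, 0.0177]
ee_rot: [[-0.003, 0.203, 0.979], [-0.008, 0.979, -0.203], [-1.0, -0.008, -0.002]]
contact_force: [-6.4, 0.2, 3.6]
gripper_width: 0.001
```

```bash
python3 -c "
from cell import *
s=readout.observe();print(s['q'],s['position'],s['contact_force'],s['moment'])"
```

```text
[-41.47242104  31.28350255  27.93355553 115.26016884 -22.16525159
  38.96191916 -11.13674493] [0.52866324 0.14807888 0.01766676] [-6.36570681  0.15121098  3.62873255] [0.11529496 1.37239053 0.04031008]
```

Emit:
{"method": "play_rows", "body": {"motion": [[0.45, 0.15, 0, 0, 0, -5, 1], [0, 0, 0, 0, 0, 0, 1], [0, 0, 0, 0, 0, 0, 1]]}}

```text
clock: 21.4
position: [0.5322, 0.1497, 0.0175]
ee_rot: [[-0.006, 0.287, 0.958], [-0.008, 0.958, -0.287], [-1.0, -0.009, -0.003]]
contact_force: [-8.4, 0.5, 4.7]
gripper_width: -0.002
```

```bash
python3 look.py side22
```

```text
[0.53225022 0.14970249 0.01749672] [-8.39948303  0.32261188  4.25188175] [ 0.05406096  1.63870845 -0.01319363]
```

View pics/side22_c190_110.png

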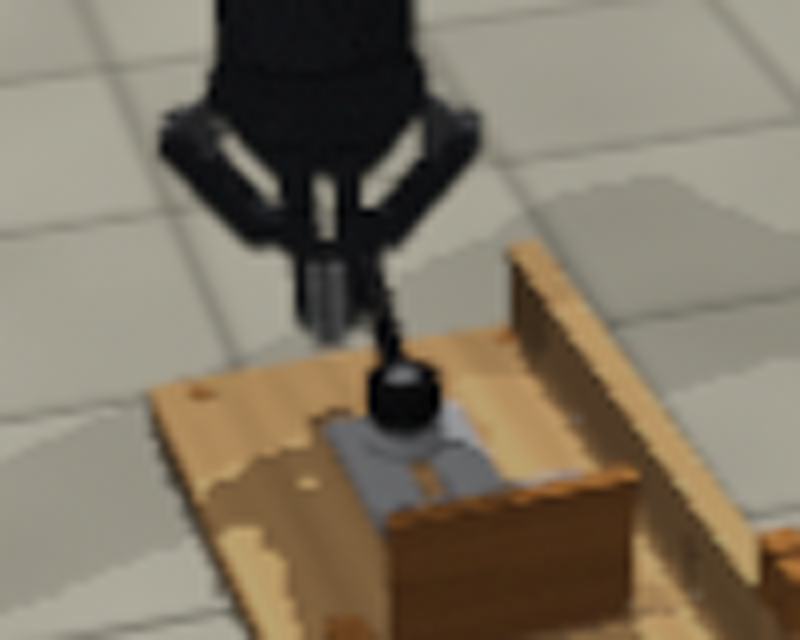

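Emit:
{"method": "play_rows", "body": {"motion": [[0.43, 0.11, 0, 0, 0, -5, 1], [0, 0, 0, 0, 0, 0, 1], [0, 0, 0, 0, 0, 0, 1]]}}

```text
clock: 21.75
position: [0.5357, 0.1511, 0.0174]
ee_rot: [[-0.008, 0.369, 0.929], [-0.007, 0.929, -0.369], [-1.0, -0.01, -0.005]]
contact_force: [-9.4, 0.8, 5.9]
gripper_width: 0.001
```

```bash
python3 -c "
from cell import *
for i in range(3):
  s=readout.observe();print(s['position'],s['contact_force'],s['moment'])"
```

```text
[0.53572963 0.1510519  0.01741724] [-9.42859738  0.78242859  5.91022424] [ 0.1827591   1.9945299  -0.03154885]
[0.53572963 0.1510519  0.01741724] [-9.42859738  0.78242859  5.91022424] [ 0.1827591   1.9945299  -0.03154885]
[0.53572963 0.1510519  0.01741724] [-9.42859738  0.78242859  5.91022424] [ 0.1827591   1.9945299  -0.03154885]
```

Emit:
{"method": "play_rows", "body": {"motion": [[0.18, 0.04, 0, 0, 0, -2, 1], [0, 0, 0, 0, 0, 0, 1], [0, 0, 0, 0, 0, 0, 1]]}}

```text
clock: 22.05
position: [0.5367, 0.1516, 0.0173]
ee_rot: [[-0.01, 0.401, 0.916], [-0.007, 0.916, -0.401], [-1.0, -0.011, -0.006]]
contact_force: [-10.6, 1.2, 7.1]
gripper_width: -0.002
```

```bash
python3 look.py side23
```

```text
[0.53673628 0.15155337 0.01734358] [-10.38377466   1.04349863   6.89418721] [ 0.16029399  2.2736119  -0.00587777]
```

View pics/side23_c190_110.png

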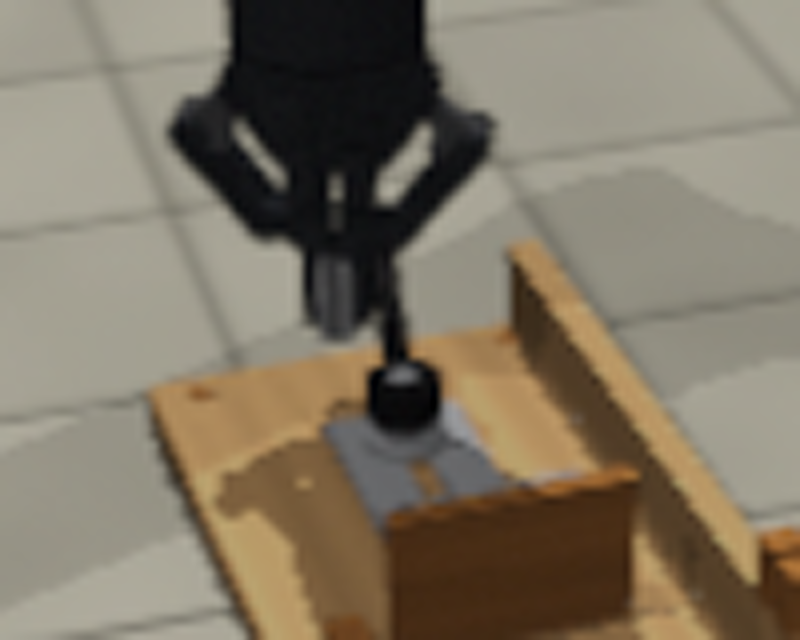

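About 10.4 N, so I'll back off, lift clear and check.

Emit:
{"method": "play_rows", "body": {"motion": [[-0.6, -0.1, 0, 0, 0, 0, 1], [-1, 0, 0, 0, 0, 0, 1], [-0.8, 0, 0, 0, 0, 0, 1], [0, 0, 4, 0, 0, 0, 1], [0, 0, 4, 0, 0, 0, 1], [0, 0, 4, 0, 0, 0, 1], [0, 0, 4, 0, 0, 0, 1], [0, -4.5, 0, 0, 0, 0, 1], [0, -4.5, 0, 0, 0, 0, 1], [0, -4.5, 0, 0, 0, 0, 1]]}}

```text
clock: 23.1
position: [0.5183, 0.0139, 0.1789]
ee_rot: [[0.003, 0.401, 0.916], [-0.007, 0.916, -0.401], [-1.0, -0.005, 0.006]]
contact_force: [0.4, -0.3, -0.3]
gripper_width: -0.002
```

Emit:
{"method": "play_rows", "body": {"motion": [[0, -4.5, 0, 0, 0, 0, 1], [0, -4.5, 0, 0, 0, 0, 1], [0, -4.5, 0, 0, 0, 0, 1], [0, -4.5, 0, 0, 0, 0, 1], [0, -4.5, 0, 0, 0, 0, 1], [0, -4.5, 0, 0, 0, 0, 1], [0, -4.5, 0, 0, 0, 0, 1], [0, 0, 0, 0, 0, 0, 1], [0, 0, 0, 0, 0, 0, 1]]}}

```text
clock: 24.0
position: [0.5173, -0.3015, 0.1782]
ee_rot: [[0.001, 0.406, 0.914], [-0.008, 0.914, -0.406], [-1.0, -0.007, 0.004]]
contact_force: [0.1, -0.0, 0.2]
gripper_width: -0.002
```

```bash
python3 look.py side24; python3 - <<'E'
from h import *
snap('top','top4');crop('top4',150,300,130,225,5)
b=np.load('top2.npz')['p'].astype(float).mean(2);a=np.load('top4.npz')['p'].astype(float).mean(2)
c=[3.97335647e-02,2.36107352e+02]
for v in range(155,206,6): print(v,round(np.polyval(c,v),2),b[v,236:250].astype(int), a[v,236:250].astype(int))
E
crop=1; python3 fit.py side2 side3 side4 side5 side24
```

```text
[ 0.51798495 -0.29965377  0.17800897] [0.62286266 0.89665479 0.05092451] [ 0.01768753 -0.00144728 -0.00767966]
155 242.27 [112 105  94  84  77  65  75  99 112 112 111 111 110 110] [126 118 110 102  96  82  91 120 132 134 134 133 132 132]
161 242.5 [125 123 110  92  80  68  53  56  68  73  74  74  73  72] [142 143 130 111  98  86  68  76  93 100  99  99  99  99]
167 242.74 [123 120 108  89  77  71  51  47  62  70  72  72  71  71] [148 146 132 109  96  87  66  65  87  98  98  98  97  97]
173 242.98 [130 128 114  93  79  71  52  46  60  69  70  70  70  72] [157 153 136 113  97  89  67  63  84  94  96  95  95  95]
179 243.22 [131 126 107  86  76  68  49  39  54  63  65  64  63  63] [157 149 128 105  94  86  61  54  75  88  89  88  89  88]
185 243.46 [130 119  92  75  74  70  55  44  57  66  69  66  68  67] [156 143 114  94  93  89  69  59  77  90  93  91  91  91]
191 243.7 [117 118 112  91  61  41  32  34  51  64  68  70  69  68] [138 139 131 108  76  53  44  47  70  89  94  95  94  94]
197 243.93 [108 108 110 110 110 110 110 104  95 102 108 110 111 110] [131 131 132 132 133 132 132 126 115 121 132 132 132 132]
203 244.17 [121 121 122 121 121 121 121 114 103 109 119 119 120 120] [141 141 141 141 141 140 140 132 121 128 138 139 139 138]
dark 0.7652594190725851 line off -0.10139872021338424 cost 2754.3505114994996
side2 gap mm 9.194695824910678 slope mm/90mm 0.8853641270922953
side3 gap mm 3.7773268436371246 slope mm/90mm 0.6444694601291033
side4 gap mm 2.576405167725121 slope mm/90mm 0.27882630489219207
side5 gap mm 0.51878247367985 slope mm/90mm -4.642426277420869
side24 gap mm 1.8914768892346427 slope mm/90mm 0.3331638698985361
```

View pics/top4_c150_130.png

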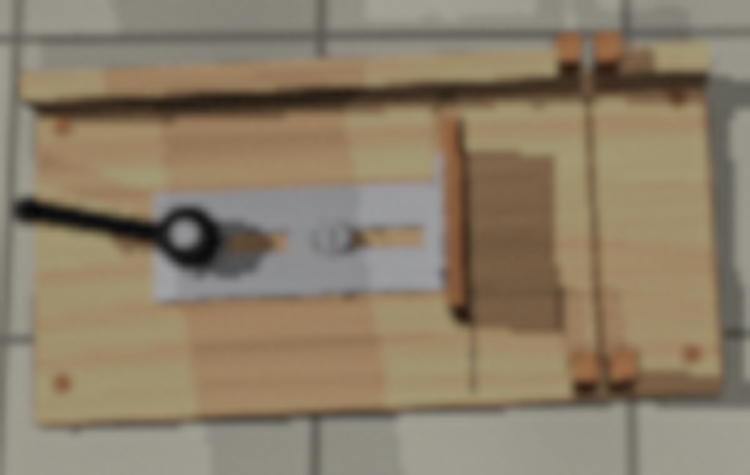

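View pics/side24.png

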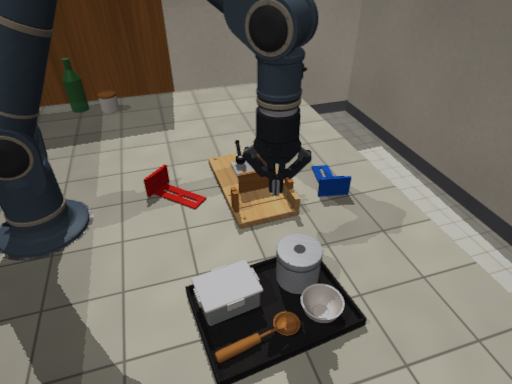

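```bash
for t in side5 side6 side7 side14 side19; do python3 fit.py side2 side3 side4 $t | tail -1; done
python3 - <<'E'
from h import *
from scipy.optimize import least_squares
from scipy.special import erf
c=[3.97335647e-02,2.36107352e+02]
for t in ('top2','top4'):
    g=np.load(t+'.npz')['p'].astype(float).mean(2)
    g0=np.load('top0.npz')['p'].astype(float).mean(2)
    # mean profile in line-relative coordinate
    X=[];I=[];X0=[];I0=[]
    for v in range(164,187):
        for u in range(240,249):
            X.append(u-np.polyval(c,v));I.append(g[v,u]/g[v,246:249].mean())
            X0.append(u-np.polyval(c,v));I0.append(g0[v,u]/g0[v,239:242].mean())
    X,I,X0,I0=map(np.array,(X,I,X0,I0))
    cdf=lambda x,s:.5*(1+erf(x/s/2**.5)); 
    line=lambda x,a,m,s:a*(cdf(x-m+.29,s)-cdf(x-m-.29,s))
    k=(X0>-3)&(X0<2); q=least_squares(lambda p:I0[k]-1+line(X0[k],*p),[1,0,.6]).x
    k=(X>-2.3)
    def mod(p,x):
        e,A,w,T=p; f=1-cdf(x-e,q[2]) 
        top=1-cdf(x-(e-w),q[2])
        ln=q[0]*(cdf(x-q[1]+.29,q[2])-cdf(x-q[1]-.29,q[2]))
        # occluded part of the line
        lo=np.clip(e,q[1]-.29,q[1]+.29); ln=q[0]*(cdf(x-lo,q[2])-cdf(x-q[1]-.29,q[2]))
        return 1-ln+(A-1)*(f-top)+(T-1)*top
    for e0 in(-.5,0,.5):
        s=least_squares(lambda p:I[k]-mod(p,X[k]),[e0,.5,1.2,1.1]); print(t,q,s.x,s.cost,'edge rel. line mm',(s.x[0]-q[1])*2.45)
E
```

```text
side5 gap mm -0.38776383518882745 slope mm/90mm -0.28799699453033495
side6 gap mm -0.3313162401022947 slope mm/90mm -0.46779968896451163
side7 gap mm 0.21116399226566152 slope mm/90mm 5.644082214599394
side14 gap mm -0.8078704264904109 slope mm/90mm 0.29310629126877413
side19 gap mm -0.7710305192746496 slope mm/90mm 0.31724934571221763
top2 [0.64305312 0.05095669 0.86904589] [ -0.75910557 -24.23060836   0.02469121   1.14494943] 0.0944710559089168 edge rel. line mm -1.984652530308195
top2 [0.64305312 0.05095669 0.86904589] [0.34095628 0.4095067  1.62907931 1.17157708] 0.09488903881522973 edge rel. line mm 0.7104989964132612
top2 [0.64305312 0.05095669 0.86904589] [0.34095624 0.40843125 1.62484308 1.17026202] 0.09489062203246225 edge rel. line mm 0.7104989184732053
top4 [0.64305312 0.05095669 0.86904589] [-8.12437123e-01 -3.56785020e+01  1.61012444e-02  1.05405351e+00] 0.07120763644954872 edge rel. line mm -2.115314830783238
top4 [0.64305312 0.05095669 0.86904589] [0.34095642 0.43580062 1.71607305 1.07872988] 0.07137537971935057 edge rel. line mm 0.7104993492152833
top4 [0.64305312 0.05095669 0.86904589] [0.34095668 0.43585473 1.71625566 1.0787584 ] 0.07137502959907764 edge rel. line mm 0.710499979305715
```

```bash
python3 -c "
from cell import *
print(hand_in(), readout.observe()['clock'])"
```

```text
the job is handed in; nothing more can be done
the job is handed in; nothing more can be done
```

The job is handed in after about 24 s. The stop stands on the pencil line and the lever is tightened to about 10 N.

- **Stop:** I gripped its plate and slid it about 39 mm along the slots with under 6 N, then released it. Side-camera fits put the face within about 0.8 mm of the line's centre, at or slightly past it, depending on the picture. The top view gave +0.2 to +0.7 mm past centre. The top pictures before and after clamping match, so clamping did not move the stop.
- **Lever:** I pushed it clockwise about 115–120°. It moved freely until the force began to rise, and I stopped at 10.4 N near its end. I then backed off and lifted clear.
- **Nothing else touched:** the tray, its contents and the red and blue look-alikes look undisturbed in the last side picture.

**What went wrong along the way:**
- The real fingertips sit about 28 mm above the reported TCP. My first lever sweep therefore passed over the bar without touching it, and the plate was gripped near its top.
- The wrist reached its joint limit partway through tightening, and the arm slipped off the lever. I turned the tool a half turn and finished from there.

**Checks that failed or disagreed:** the last side-camera fit (1.9 mm) was not usable because the arm blocked the view. One top-view solution (about −2 mm) was not physically possible, so I discarded it. I could not check the lever's final torque after letting go.

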